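# Refit and set the end stop of a drilling jig

### The job

Refit the aluminium end stop on the drilling jig: lower it between the guide rails so that the wide end of its keyhole slot passes over the brass clamp nut, and let go once it lies flat. Then slide it forward, with its black bail handle as the grip, up to the red line, where its button just touches the end of the sample shaft without pushing the shaft along, and screw the clamp nut down clockwise until it is firmly tight. Leave everything else on the bench as it is.

Things in the scene. Friction and masses are not known exactly. Their poses are not given: they have to be found in the camera images.
- jig: Drilling jig, fixed. Dark steel base 300 (x) x 130 (y) x 15 mm; origin at the centre of its underside, x from the open end towards the V-block, z up. On its top (z = 15) two steel guide rails, x = -150 to 51, inner faces at y = -47 and 47, 10 wide, 8 high (tops z = 23); between them the stop goes, its x along the jig's x.
- bush (a point): Top centre of the drill bush (22 mm across) in the green bush bridge, at x = 72, y = 0, z = 97 mm in the jig's frame. The bridge spans x = 52 to 92, y = -45 to 45, top z = 90; under it the steel V-block, x = 52 to 142, y = -45 to 45, up to z = 60.
- stop: End stop, aluminium, 0.4 to 0.6 kg, starts loose on the bench, standing on its foot. Origin at the foot's underside, x towards its button, z up. Foot x = -85 to 70, y = -45 to 45, 10 thick. In the jig's frame its origin is at x = -62, y = 0, z = 15 mm when put down over the nut, and x = -27 on the red line (35 mm slide). Lifted by its bail handle it swings nose-down.
- upright (a point): Middle of the top edge of the stop's upright plate, 80 mm above the foot's underside, at stop x = 64. The plate is 12 thick (stop x = 58 to 70) and 90 wide (y): pinch it here across its thickness to lift the stop. With the stop on the red line only 9 mm are left between this plate and the V-block and bridge: no finger fits. Same axes as the stop.
- keyhole (a point): Centre of the square wide end (31 x 31 mm) of the keyhole slot through the stop's foot, at stop x = 23, y = 0, at the height of the foot's underside. From it a slot 13 mm wide runs back to stop x = -30. The clamp nut's head and washer pass through the wide end only. Same axes as the stop.
- bail_bar (a point): Middle of the black crossbar (10 mm diameter, 48 long, along stop y) of the folding bail handle at the rear of the foot: stop x = -72, 48 mm above the foot's underside. It stands upright by light friction, cannot fold forward (towards the button) but folds back; hinge pin 32 mm below the bar. Grip the bar to slide the stop. Upright, same axes as the stop.
- button_face (a point): Centre of the front face of the stop's steel button, 14 mm across, on the front of the upright: stop x = 76, z = 40 mm. Same axes as the stop.
- shaft_end (a point): Centre of the near end face of the sample shaft: steel, 30 mm diameter, 150 long, 0.83 kg, lying loose in the V-block along the jig's x; only its weight holds it: pushes beyond some 5 to 8 N shift it. At x = 49, y = 0, z = 55 mm in the jig's frame. x along the shaft, away from the stop.
- red_line (a point): Middle of the red line, 3 mm wide, across the base and both guide rails, at jig x = 43, z = 23 mm (rail tops): the front edge of the stop's foot (stop x = 70) belongs on it; there the button just touches the shaft. Same axes as the jig.
- clamp: Clamp nut's washer, 26 mm diameter, 4 thick; origin on its axis at its underside. It sits on a fixed 10 mm stud at jig x = -39, y = 0. At the start there are 1.8 to 2.4 mm (unknown) between it and the foot of a stop lying on the jig. A tight nut presses on the foot with more than 20 N.
- nut_top (a point): Top centre of the knurled brass head of the clamp nut, 24 mm diameter, 26 high (from 5 to 31 mm above the washer's underside): grip and turn it. Clockwise from above lowers it 2.4 mm per rad against 0.25 N m of friction; it meets the foot after 0.7 to 1.0 rad, then the torque rises; 0.1 N m above that friction is tight. It stays where left.
- caliper: Bystander: grey sliding caliper, 190 mm long, flat on the bench.
- square: Bystander: steel machinist's square, 100 x 110 mm, flat on the bench.
- rack: Bystander: wooden rack with three steel shafts, 120 x 150 mm, 60 high.
- oil: Bystander: yellow oil bottle with red cap, 56 mm diameter, 170 high.
- drills: Bystander: dark wooden drill stand with drills, 60 x 140 mm, about 110 high.
- brush: Bystander: hand brush lying on the bench.
- hammer: Bystander: hammer lying on the bench.
Not all that is in view belongs to the job. Of the things like the part that bears shaft_end, leave any that is blue; of the rest the smaller one is meant.

How it is judged:
On the way, in this order (a step that is already met when the one before it is completed fails the run):
1. the stop lies flat on the jig between the rails, the clamp nut up through the wide end of its slot, and has been let go (z of stop in the frame of jig between 0.013 and 0.0168 m and y of stop in the frame of jig between -0.004 and 0.004 m and angle between the x axis of stop and the x axis of jig, either way round below 0.06 rad and angle between stop's own z axis and vertical below 0.04 rad and x of stop in the frame of jig between -0.07 and -0.048 m and contact force between the fingers and stop below 0.3 N), for 0.2 s.
2. the stop has been slid to the red line and its button touches the sample shaft (z of stop in the frame of jig between 0.013 and 0.0168 m and y of stop in the frame of jig between -0.004 and 0.004 m and angle between the x axis of stop and the x axis of jig, either way round below 0.06 rad and angle between stop's own z axis and vertical below 0.04 rad and x of stop in the frame of jig between -0.0295 and -0.0245 m and x of button_face in the frame of shaft_end between -0.0015 and 0.0015 m and distance of shaft_end from where it was at the start of the episode below 0.0015 m), for 0.2 s.
3. the clamp nut is tight on the stop (all of step 2 and contact force between clamp and stop above 20 N), for 0.3 s.
At the end, for the whole second after the job is handed in: Stop flat between the rails, square within 0.06 rad, front edge within 2.5 mm of the red line, button within 1.5 mm of the shaft's end, shaft within 1.5 mm of where it lay; the nut presses on the stop with over 20 N; stop released and at rest (all of step 3 and contact force between the fingers and stop below 0.3 N and linear speed of stop below 0.01 m/s); the robot touches nothing.
It fails at once if a bystander moved more than 20 mm (distance of any of caliper, square, rack, oil, drills, brush, hammer from where it was at the start of the episode above 0.02 m).
It fails at once if the sample shaft is pushed more than 8 mm along or lifted out (distance of shaft_end from where it was at the start of the episode above 0.008 m).
It also fails if it takes over 64 s, if anything falls off the work surface, if the arm or the gripper's body presses on something with over 40 N, if the wrist force passes 120 N, or if a joint passes its speed limit or range.

### The arm

A 6-joint arm with a two-finger parallel gripper is mounted at the origin on the work surface. World frame = base frame: x ahead of the robot, y to its left, z up, the work surface at z = 0. Lengths are in m, angles in rad, forces in N, time in s.
With the tool pointing down it reaches from about 0.35 to 0.775 m from the base axis. Payload 5.5 kg.
Tool frame: the origin (TCP) lies at the very end of the fingers, on their centre line; the grasp point (between the pads) lies 19 mm behind it; z points along the fingers, y is the direction in which the jaws open and shut (so a half turn about z gives the same grasp; the last joint's range is limited). The gripper opens to 85 mm and grips with 20 to 120 N. Pads are 22 mm wide; open, the fingers measure 114 mm over their backs; the gripper's body (76 mm by 85 mm) begins 54 mm behind the grasp point. The pads swing forward as they close: fully open they stand 13 mm farther back than shut.
Start: joints at [-1.319, 0.313, 0.046, 1.304, 0, 1.431], TCP at [0.22, -0.531, 0.231] pointing down, gripper open.
Joint ranges: [-2.76, 2.76], [-0.86, 1.69], [-1.03, 1.26], [-2.2, 2.34], [-1.47, 1.5], [-3.14, 3.14]. Speed limits (rad/s): [2.57, 2.57, 3.14, 3.14, 3.14, 3.14].

### API

Orientations are given as a unit quaternion [w, x, y, z].
In Python, from workcell import get_state, vision, workorder, silhouettes, tip_of gives the robot as it stands.
- The arm moves only by the shell command python3 -m inch 'ROWS' [FORCE]. ROWS is JSON, a list of rows, each a list of 7 numbers: the shift along the tool's x, y, z in cm, then the turn, a rotation vector about the tool's x, y, z in degrees, then the finger opening in cm, from 0 to 8.54. In form: [[dx, dy, dz, rx, ry, rz, hand], ...]. A call has 1 to 5 rows; each row shifts and turns the commanded pose from where the row before left it, along the tool's axes as they then stand; what a row does not reach is not made up. A row lasts 1/10 s, in which the tool goes at most 50 mm and 8.59 degrees, less where a joint would pass 70% of its speed; a pose out of reach is approached as far as the arm can. A call with a gripper value outside its range is refused whole. The fingers move at their own pace and stop on an object; FORCE is the grip in N (left out, the last holds). Time passes only in rows, so rows that do not move let the fingers close. It gives the time, the measured TCP pose, the force and the opening at its end, in the units of the state.
- get_state(): the state, without advancing time (a new reading comes with each control period).
- vision.read_camera(name): name is "side" or "top" or "wrist"; returns a dict with "pixels" (420x560x3 uint8, red, green, blue), "depth" (420x560 float32, m along the optical axis (not along the pixel's ray), 0 where there is no reading), "mtx" (3x3 intrinsics, pixels), "T" (4x4, takes a point from camera to world coordinates); the wrist camera has in their place "tool_from_camera" (4x4, takes a point from camera to tool coordinates, whose origin is the TCP and whose axes are the flange's). Camera axes: x right, y up, looking along -z (the intrinsics and any distortion apply to the point x, -y, -z); pixel columns grow to the right and rows downward; lengths in m; the calibration is good to about 2 mm. A picture is of the moment at which its call begins: read the wrist's pose just before it.
- workorder.hand_in(): hands the job in, once; it reports no verdict.
Trained networks look in a picture, given as the dict that the camera call returned (one of the last four; its "shot" number tells which), for a name from the list of things; names that differ only in an ending like _2 or _b are one class to them, and where a whole thing is asked for, a point or a joint stands for the part that bears it (a point fixed in the world has none). Each returns a list of dicts, best first, with "confidence" (0 to 1); they miss things now and then, are a little off and sometimes report something else, mostly with a low value. They report only what shows in the picture. A call takes as long as a camera call. They do not tell look-alikes from the thing itself.
- silhouettes(picture, label): "mask" (420x560 bool, what is visible of it) and "location" ([column, row] in pixels, amid what is visible of it).
- tip_of(picture, label): "location" ([column, row] in pixels: a listed point, or the origin of a listed thing).
The state is a dict: "clock": time; "joint_pos": joint angles; "qvel": joint speeds; "tau": joint torques, N m; "tcp_pos": TCP position; "orientation": TCP orientation; "wrist_force": force on the tool from outside, world axes, zero at the start; "ft_torque": the same for the moment, N m; "finger_gap": finger opening in m.
Only numpy, scipy, OpenCV 4.12 (cv2) and the standard library are available. Lean on these libraries where they do the work, as an engineer would, in place of code of your own. Each camera call takes 0.05 s, during which the arm holds its last target.

## Working session

There is one attempt and no reset: what is moved stays moved. The work goes in short steps, Python scripts to look and compute and a shell command to move; the robot and the scene stay as the last step left them, time stands still between calls to the robot, and variables do not carry over. Pictures are saved under pics/ and viewed, and the job is handed in when it is done.

```bash
ls; mkdir -p pics; python3 - <<'E'
from workcell import get_state, vision, workorder, silhouettes, tip_of
import cv2
print(get_state())
for n in ["side","top","wrist"]:
    p=vision.read_camera(n); cv2.imwrite(f"pics/{n}0.png",p["pixels"][:,:,::-1]); print(n,p["mtx"],p.get("T"),p.get("tool_from_camera"),p.keys())
    if n!="wrist":
        for l in ["jig","stop","bush","upright","keyhole","bail_bar","button_face","shaft_end","red_line","nut_top","clamp"]:
            print(n,l,[(d["location"],round(d["confidence"],2)) for d in tip_of(p,l)])
E
```

```text
pics
{'clock': 0.0, 'joint_pos': array([-1.31861153e+00,  3.14051934e-01,  4.50061134e-02,  1.30357549e+00,
       -1.39237969e-05,  1.43118406e+00]), 'qvel': array([ 8.24462368e-04, -6.45237274e-04,  4.22109482e-04,  1.02366084e-03,
       -1.33927503e-03,  4.17966010e-05]), 'tau': array([-1.42264613e-03, -4.80631077e+01,  2.98532045e+01,  1.94825430e-02,
        6.05738205e-05,  9.94200178e-06]), 'tcp_pos': array([ 0.21942149, -0.53096003,  0.23039063]), 'orientation': array([-9.10656019e-04,  9.80872759e-01,  1.94647882e-01, -5.82845608e-05]), 'wrist_force': array([-0.5735766 ,  0.11433845, -0.05792915]), 'ft_torque': array([ 0.0289865 ,  0.03217369, -0.02929976]), 'finger_gap': 0.08527512140873192}
side [[406.76832174   0.         285.82217558]
 [  0.         406.76832174 209.81029535]
 [  0.           0.           1.        ]] [[-7.59675143e-01  3.42586520e-01 -5.52746012e-01 -1.99801669e-01]
 [-6.50302758e-01 -4.00177006e-01  6.45728029e-01  8.29572127e-01]
 [ 2.14739991e-05  8.49995789e-01  5.26789482e-01  7.57869614e-01]
 [ 0.00000000e+00  0.00000000e+00  0.00000000e+00  1.00
[... 1382 characters left out ...]
, 0.44)]
top shaft_end [([421.2, 301.7], 0.72), ([346.0, 126.9], 0.7)]
top red_line [([309.0, 204.0], 0.8), ([119.4, 167.4], 0.49)]
top nut_top [([286.3, 192.9], 0.44), ([377.0, 279.5], 0.23)]
top clamp [([286.9, 195.1], 0.39)]
wrist [[300.90353288   0.         283.49212031]
 [  0.         300.90353288 211.77203505]
 [  0.           0.           1.        ]] None [[-5.18662190e-04  9.47326905e-01  3.20267803e-01  8.18739431e-02]
 [ 9.99999838e-01  5.65848572e-04 -5.42716775e-05  3.14633326e-05]
 [-2.32636099e-04  3.20267723e-01 -9.47327046e-01 -1.43433032e-01]
 [ 0.00000000e+00  0.00000000e+00  0.00000000e+00  1.00000000e+00]] dict_keys(['pixels', 'depth', 'mtx', 'tool_from_camera', 'shot'])
```

View pics/side0.png

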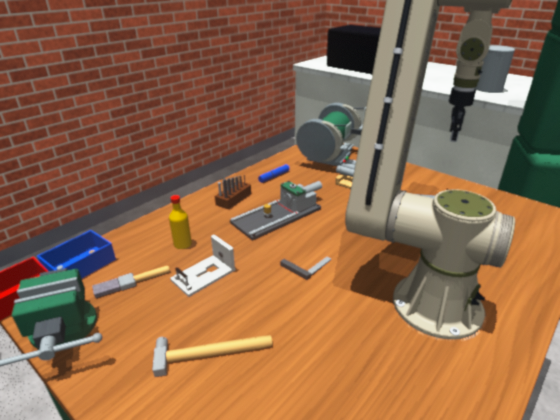

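View pics/top0.png

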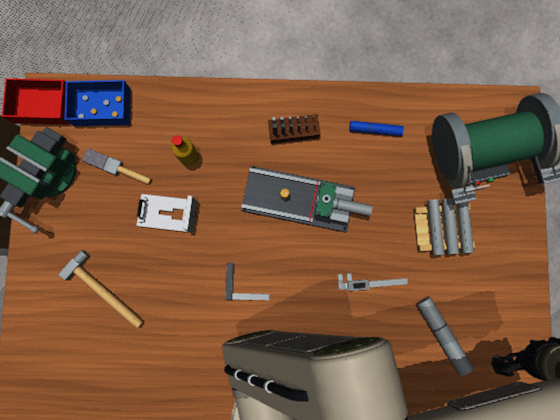

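View pics/wrist0.png

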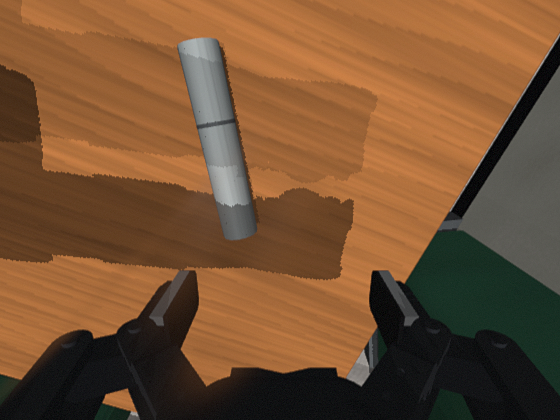

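The three shafts in top.png are blue (377,129), loose and larger (445,335), and the one in the V-block (355,209). The V-block one fits: it isn't blue, it is the smaller of the two left, and it lies in the jig. I'll confirm that in a crop while measuring the jig and the stop.

```bash
cat > h.py <<'E'
import numpy as np, cv2
from workcell import get_state, vision, workorder, silhouettes, tip_of
from scipy.spatial.transform import Rotation as R
def toolT():
    s=get_state(); q=s["orientation"]; T=np.eye(4); T[:3,:3]=R.from_quat([q[1],q[2],q[3],q[0]]).as_matrix(); T[:3,3]=s["tcp_pos"]; return T
def shot(n):
    T0=toolT(); p=vision.read_camera(n)
    p["W"]=p["T"] if "T" in p else T0@p["tool_from_camera"]; return p
def cloud(p):
    d=p["depth"]; K=p["mtx"]; v,u=np.mgrid[0:420,0:560]
    P=np.stack([(u-K[0,2])/K[0,0]*d,-(v-K[1,2])/K[1,1]*d,-d],-1)
    return P@p["W"][:3,:3].T+p["W"][:3,3]
def proj(p,X):
    X=np.atleast_2d(X); C=(X-p["W"][:3,3])@p["W"][:3,:3]; K=p["mtx"]
    return np.stack([K[0,2]+K[0,0]*C[:,0]/-C[:,2],K[1,2]+K[1,1]*-C[:,1]/-C[:,2]],1)
def at_z(p,uv,z):
    K=p["mtx"]; r=np.array([(uv[0]-K[0,2])/K[0,0],-(uv[1]-K[1,2])/K[1,1],-1.]); r=p["W"][:3,:3]@r; o=p["W"][:3,3]
    return o+r*(z-o[2])/r[2]
def save(p,f,crop=None,s=1):
    im=p["pixels"][:,:,::-1]
    if crop: a,b,c,d=crop; im=im[b:d,a:c]
    cv2.imwrite("pics/"+f,cv2.resize(im,None,fx=s,fy=s,interpolation=cv2.INTER_CUBIC))
E
python3 - <<'E'
from h import *
p=shot("top"); save(p,"top1.png",(120,90,480,320),2.2)
C=cloud(p)
for l in ["jig","stop","shaft_end"]:
    for d in silhouettes(p,l)[:3]:
        m=d["mask"]; P=C[m]; P=P[P[:,2]>-.02]
        r=cv2.minAreaRect(np.argwhere(m)[:,::-1].astype(np.float32))
        print(l,d["confidence"],d["location"],m.sum(),P.min(0).round(3),P.max(0).round(3),r)
for l,z in [("jig",0),("bush",.097),("stop",0),("upright",.08),("bail_bar",.048),("keyhole",0.0),("red_line",.023),("nut_top",.05)]:
    for d in tip_of(p,l)[:2]: 
        u=d["location"]; print(l,round(d["confidence"],2),u,at_z(p,u,z).round(4),C[int(u[1]),int(u[0])].round(4))
E
```

```text
jig 0.87 [295.0, 200.5] 4881 [ 0.358 -0.204 -0.007] [0.686 0.112 1.397] ((298.2738037109375, 198.94552612304688), (109.8359603881836, 47.751155853271484), 11.496563911437988)
stop 0.64 [169.0, 208.6] 1691 [ 0.358 -0.004 -0.005] [0.593 0.4   1.397] ((166.51780700683594, 211.580810546875), (57.471946716308594, 36.11625289916992), 6.009005546569824)
stop 0.42 [294.4, 198.2] 4843 [ 0.358 -0.209 -0.007] [0.68  0.112 1.397] ((297.9898681640625, 199.0491943359375), (108.86148834228516, 48.276832580566406), 11.592175483703613)
shaft_end 0.89 [444.6, 337.8] 1410 [ 0.124 -0.519 -0.006] [ 0.358 -0.004  1.397] ((445.13885498046875, 336.5228271484375), (87.12727355957031, 16.729413986206055), 58.73626708984375)
shaft_end 0.83 [351.3, 205.6] 425 [ 0.545 -0.245 -0.005] [ 0.589 -0.135  0.091] ((352.23077392578125, 206.84617614746094), (40.007686614990234, 10.982502937316895), 11.309932708740234)
shaft_end 0.57 [374.0, 128.6] 543 [ 0.358 -0.337 -0.006] [ 0.821 -0.004  1.397] ((376.0381164550781, 128.03013610839844), (52.557254791259766, 10.7754487991333), 4.635463237762451)
jig 0.72 [298.5, 201.1] [ 0.5879 -0.0492  0.    ] [ 0.5866 -0.0475  0.0097]
bush 0.73 [322.4, 198.5] [ 0.5804 -0.1086  0.097 ] [ 0.5828 -0.108   0.0909]
stop 0.79 [171.2, 212.5] [0.5468 0.3063 0.    ] [0.5481 0.3068 0.0006]
upright 0.67 [184.4, 210.6] [0.5419 0.2541 0.08  ] [0.5527 0.2681 0.0143]
bail_bar 0.7 [230.2, 280.7] [0.3614 0.1296 0.048 ] [0.3633 0.1336 0.0137]
bail_bar 0.53 [138.0, 209.0] [0.5477 0.3857 0.048 ] [0.5478 0.386  0.047 ]
keyhole 0.66 [176.4, 209.2] [0.5565 0.2923 0.    ] [ 0.5574  0.294  -0.0025]
keyhole 0.59 [232.7, 278.9] [0.3666 0.1277 0.    ] [0.3688 0.1279 0.0181]
red_line 0.72 [285.5, 194.0] [ 0.6032 -0.0121  0.023 ] [ 0.5968 -0.0105  0.0584]
red_line 0.71 [311.3, 203.9] [ 0.5772 -0.084   0.023 ] [ 0.5814 -0.0838  0.0122]
nut_top 0.54 [284.3, 192.5] [ 0.6024 -0.0085  0.05  ] [ 0.6024 -0.0077  0.0574]
```

View pics/top1.png

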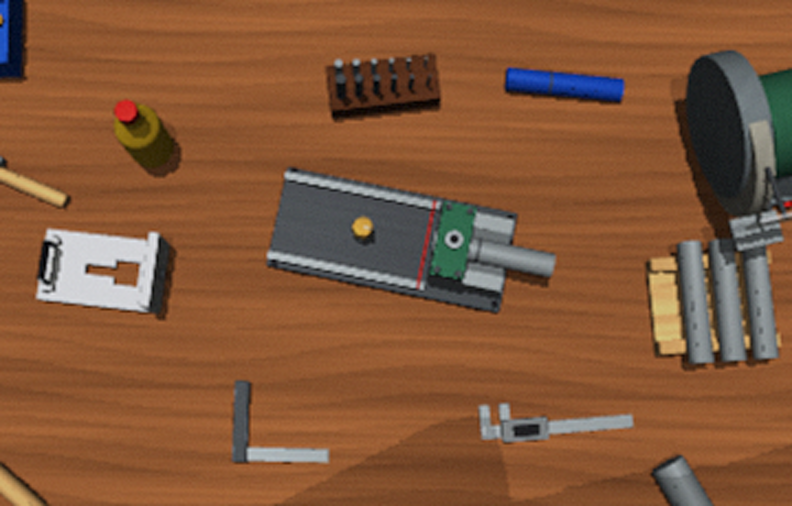

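The crop shows a grey shaft (top1.png, 515,255) lying in the V-block, so that is the one meant. The blue and the large loose shaft stay untouched. Next I turn the wrist and raise, then go over the jig to look.

```bash

python3 -m inch '[[0,0,-0.5,0,0,-8.5,8.5],[0,0,-0.5,0,0,-8.5,8.5],[0,0,-0.5,0,0,-8.5,8.5],[0,0,-0.5,0,0,-8.5,8.5],[0,0,-0.5,0,0,-8.5,8.5]]'
python3 -m inch '[[0,0,-0.5,0,0,-8.5,8.5],[0,0,-0.5,0,0,-8.5,8.5],[0,0,-0.5,0,0,-8.5,8.5],[0,0,-0.5,0,0,-8.5,8.5],[0,0,-0.5,0,0,-8.5,8.5]]'
python3 -m inch '[[0,0,0,0,0,-8.5,8.5],[0,0,0,0,0,-8.5,8.5],[0,0,0,0,0,-8.5,8.5],[0,0,0,0,0,-8.5,8.5],[0,0,0,0,0,-8.5,8.5]]'
python3 -m inch '[[0,0,0,0,0,-8.5,8.5],[0,0,0,0,0,-8.5,8.5],[0,0,0,0,0,-3,8.5]]'
python3 - <<'E'
from h import *
T=toolT(); print(get_state()["joint_pos"]); print(T)
for g in ([.50,-.05,.33],[.5,.3,.33]):
    print((T[:3,:3].T@(np.array(g)-T[:3,3])*100).round(1))
E
```

```text
clock: 2.35
tcp_pos: [0.2196, -0.5314, 0.2565]
orientation: [0.0, 0.842, 0.54, -0.0]
wrist_force: [0.4, 0.5, -0.0]
finger_gap: 0.0852
clock: 2.85
tcp_pos: [0.2195, -0.5315, 0.2815]
orientation: [0.0, 0.589, 0.808, -0.0]
wrist_force: [0.2, 0.1, -0.1]
finger_gap: 0.0849
clock: 3.35
tcp_pos: [0.2196, -0.5315, 0.2813]
orientation: [0.0, 0.256, 0.967, -0.0]
wrist_force: [-0.6, 0.6, -0.4]
finger_gap: 0.0847
clock: 3.65
tcp_pos: [0.2196, -0.5315, 0.2813]
orientation: [0.0, 0.085, 0.996, -0.0]
wrist_force: [-0.1, -0.2, 0.1]
finger_gap: 0.0854
[-1.31857461e+00  3.05981647e-01  1.57500907e-01  1.42216104e+00
  7.05074872e-06 -1.14740699e+00]
[[-9.85386552e-01  1.70333029e-01  4.53954444e-05  2.19586781e-01]
 [ 1.70333021e-01  9.85386544e-01 -1.47896271e-04 -5.31492024e-01]
 [-6.99236798e-05 -1.38002653e-04 -9.99999988e-01  2.81325106e-01]
 [ 0.00000000e+00  0.00000000e+00  0.00000000e+00  1.00000000e+00]]
[-19.4  52.2  -4.9]
[-13.5  86.7  -4.9]
```

```bash

python3 -m inch '[[-1.75,4.6,-0.5,0,0,0,8.5],[-1.75,4.6,-0.5,0,0,0,8.5],[-1.75,4.6,-0.5,0,0,0,8.5],[-1.75,4.6,-0.5,0,0,0,8.5],[-1.75,4.6,-0.5,0,0,0,8.5]]'
python3 -m inch '[[-1.75,4.6,-0.5,0,0,0,8.5],[-1.75,4.6,-0.5,0,0,0,8.5],[-1.75,4.6,-0.5,0,0,0,8.5],[-1.75,4.6,-0.5,0,0,0,8.5],[-1.75,4.6,-0.4,0,0,0,8.5]]'
python3 -m inch '[[-1.75,4.6,0,0,0,0,8.5],[0,1.6,0,0,0,0,8.5],[0,0,0,0,0,0,8.5],[0,0,0,0,0,0,8.5]]'
python3 - <<'E'
from h import *
p=shot("wrist"); save(p,"w1.png"); np.savez("w1.npz",**{k:p[k] for k in("pixels","depth","mtx","W")})
C=cloud(p)
for l,z in [("bush",.097),("red_line",.023),("nut_top",.058),("shaft_end",.055),("clamp",.027)]:
    for d in tip_of(p,l)[:2]: 
        u=d["location"]; print(l,round(d["confidence"],2),u,at_z(p,u,z).round(4),C[int(u[1]),int(u[0])].round(4))
E
```

```text
clock: 4.15
tcp_pos: [0.3464, -0.3186, 0.3067]
orientation: [0.0, 0.088, 0.996, -0.0]
wrist_force: [0.6, -0.5, -0.1]
finger_gap: 0.0846
clock: 4.65
tcp_pos: [0.4729, -0.1072, 0.3309]
orientation: [0.001, 0.088, 0.996, -0.0]
wrist_force: [1.7, -0.6, 0.3]
finger_gap: 0.0851
clock: 5.05
tcp_pos: [0.5001, -0.051, 0.3303]
orientation: [-0.0, 0.087, 0.996, -0.0]
wrist_force: [0.1, -0.4, 0.0]
finger_gap: 0.0849
red_line 0.66 [267.8, 227.1] [ 0.5894 -0.0931  0.023 ] [ 0.5923 -0.0954  0.0143]
nut_top 0.8 [321.0, 234.9] [ 0.6022 -0.0127  0.058 ] [ 0.6001 -0.0126  0.0595]
shaft_end 0.78 [238.6, 339.5] [ 0.7716 -0.1777  0.055 ] [ 0.8041 -0.1921  0.0148]
shaft_end 0.64 [19.8, 84.3] [ 0.3283 -0.3657  0.055 ] [ 0.321  -0.391   0.0239]
clamp 0.64 [317.0, 226.0] [ 0.5996 -0.0151  0.027 ] [ 0.5894 -0.0163  0.0522]
```

View pics/w1.png

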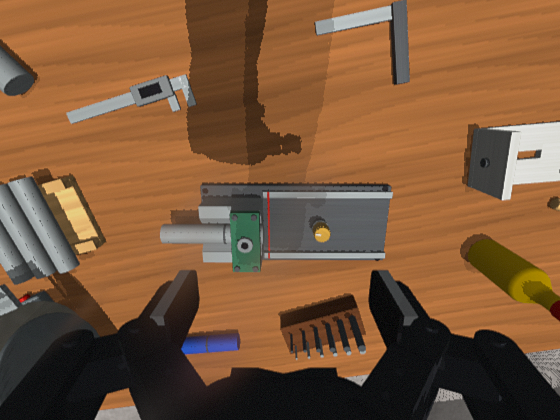

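w1.png shows the jig level across the centre: red line at col 267, nut (321,232), bush (244,245). The stop's upright is at the right (490,165). I'll enlarge it to fit the jig pose.

```bash
python3 - <<'E'
from h import *
p=dict(np.load("w1.npz")); save(p,"w1c.png",(195,175,395,280),4)
C=cloud(p); 
for n,zr in (("rail",(.0205,.026)),("base",(.013,.0175)),("bridge",(.087,.093))):
    s=C[175:285,190:400].reshape(-1,3); q=s[(s[:,2]>zr[0])&(s[:,2]<zr[1])]; print(n,len(q),q[:,2].mean())
    r=cv2.minAreaRect(q[:,:2].astype(np.float32)*1000); print(r)
E
```

```text
rail 1655 0.02338032664238221
((594.6580200195312, -44.77464294433594), (289.5771484375, 114.1246109008789), 80.04087829589844)
base 7925 0.015551050822111499
((594.8011474609375, -49.76081848144531), (299.7735900878906, 131.2774200439453), 79.91077423095703)
bridge 1450 0.09061597421445888
((581.1757202148438, -120.36592864990234), (40.197906494140625, 89.91282653808594), 79.72282409667969)
```

View pics/w1c.png

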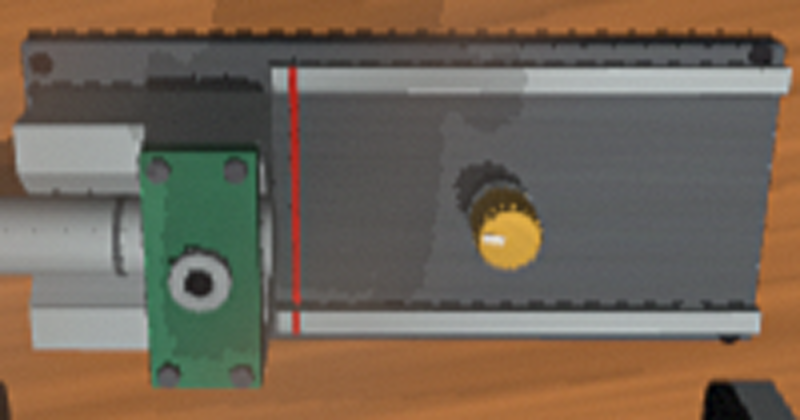

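```bash

python3 -m inch '[[1.26,4.36,0,0,0,0,8.5],[1.26,4.36,0,0,0,0,8.5],[1.26,4.36,0,0,0,0,8.5],[1.26,4.36,0,0,0,0,8.5],[1.26,4.36,0,0,0,0,8.5]]'
python3 -m inch '[[1.26,4.36,0,0,0,0,8.5],[1.26,4.36,0,0,0,0,8.5],[1.26,4.36,0,0,0,-7,8.5],[0,0,0,0,0,0,8.5],[0,0,0,0,0,0,8.5]]'
python3 - <<'E'
from h import *
p=shot("wrist"); save(p,"w2.png"); np.savez("w2.npz",**{k:p[k] for k in("pixels","depth","mtx","W")})
C=cloud(p)
for l,z in [("upright",.08),("bail_bar",.048),("button_face",.04),("keyhole",.0),("stop",0)]:
    for d in tip_of(p,l)[:2]: 
        u=d["location"]; print(l,round(d["confidence"],2),u,at_z(p,u,z).round(4),C[int(u[1]),int(u[0])].round(4))
m=(C[...,0]>.45)&(C[...,0]<.64)&(C[...,1]>.2)&(C[...,1]<.45)
for n,zr in (("foot",(.008,.012)),("top",(.077,.083)),("bar",(.045,.056))):
    q=C[m&(C[...,2]>zr[0])&(C[...,2]<zr[1])]; print(n,len(q),q[:,2].mean(),np.median(q,0), cv2.minAreaRect(q[:,:2].astype(np.float32)*1000))
E
```

```text
clock: 5.85
tcp_pos: [0.476, 0.1755, 0.3305]
orientation: [0.0, 0.088, 0.996, 0.0]
wrist_force: [0.2, 0.0, 0.2]
finger_gap: 0.0849
clock: 6.35
tcp_pos: [0.4617, 0.3104, 0.3299]
orientation: [-0.0, 0.026, 1.0, -0.0]
wrist_force: [-0.7, -1.1, -0.4]
finger_gap: 0.0848
upright 0.84 [238.1, 236.7] [0.5452 0.2409 0.08  ] [0.5444 0.2407 0.0795]
bail_bar 0.66 [335.1, 227.5] [0.5513 0.3834 0.048 ] [0.5484 0.3824 0.0533]
button_face 0.63 [234.3, 225.7] [0.5434 0.2294 0.04  ] [0.5568 0.2214 0.0012]
keyhole 0.84 [267.2, 215.7] [0.5437 0.2781 0.    ] [0.5421 0.278  0.0008]
stop 0.74 [283.9, 213.2] [0.5407 0.3062 0.    ] [0.5366 0.3049 0.0108]
stop 0.3 [116.2, 345.3] [ 0.7958 -0.0351  0.    ] [0.451  0.2542 0.3916]
foot 3609 0.010502714814000412 [0.54140409 0.32190541 0.01054886] ((566.5831298828125, 325.99139404296875), (180.0067596435547, 131.3690948486328), 84.89300537109375)
top 530 0.08056082839923644 [0.53651381 0.2445601  0.08055214] ((538.8453369140625, 244.14437866210938), (12.02840805053711, 90.44831848144531), 84.53834533691406)
bar 272 0.05126224876420057 [0.54450223 0.37772167 0.05187096] ((535.980224609375, 315.3116455078125), (89.78338623046875, 141.7716064453125), 1.925134539604187)
```

View pics/w2.png

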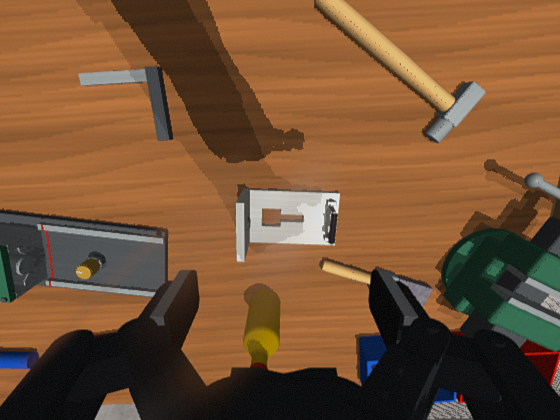

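```bash
python3 - <<'E'
from h import *
p=dict(np.load("w2.npz")); C=cloud(p)
v,u=np.mgrid[0:420,0:560]; m=(u>225)&(u<350)&(v>180)&(v<268)
q=C[m&(abs(C[...,2]-.0105)<.0025)]
r=cv2.minAreaRect(q[:,:2].astype(np.float32)*1000); print(len(q),r)
q=C[m&(abs(C[...,2]-.052)<.003)&(C[...,1]>.36)]; print(len(q),cv2.minAreaRect(q[:,:2].astype(np.float32)*1000),q[:,2].max())
T=toolT(); print(T.round(4))
E
```

```text
3795 ((566.7344970703125, 327.6850891113281), (183.40762329101562, 131.3690948486328), 84.89300537109375)
197 ((549.6470336914062, 379.3017578125), (9.829743385314941, 50.95337677001953), 84.5905990600586) 0.054899253878788246
[[-9.984e-01  5.570e-02  4.000e-04  4.623e-01]
 [ 5.570e-02  9.984e-01 -0.000e+00  3.087e-01]
 [-4.000e-04  0.000e+00 -1.000e+00  3.305e-01]
 [ 0.000e+00  0.000e+00  0.000e+00  1.000e+00]]
```

```bash

python3 -m inch '[[-4,-3,0,0,0,2.2,8.5],[-4,-3,3,0,0,0,8.5],[0,0,4,0,0,0,8.5],[0,0,4,0,0,0,8.5],[0,0,4,0,0,0,8.5]]'
python3 -m inch '[[0,0,4,0,0,0,8.5],[0,0,0,0,0,0,8.5],[0,0,0,0,0,0,8.5]]'
python3 - <<'E'
from h import *
p=shot("wrist"); save(p,"w3.png"); C=cloud(p); print(toolT().round(4))
v,u=np.mgrid[0:420,0:560]
m=(C[...,0]>.45)&(C[...,0]<.64)&(C[...,1]>.21)&(C[...,1]<.28)
q=C[m&(abs(C[...,2]-.0805)<.0025)]; r=cv2.minAreaRect(q[:,:2].astype(np.float32)*1000); print(len(q),r,q[:,2].mean())
c=np.array([r[0][0]/1e3,r[0][1]/1e3,.08]); T=toolT(); print("in tool",T[:3,:3].T@(c-T[:3,3]))
E
```

```text
clock: 7.15
tcp_pos: [0.5326, 0.2476, 0.1834]
orientation: [0.0, 0.047, 0.999, 0.0]
wrist_force: [0.2, 0.1, -0.4]
finger_gap: 0.0847
clock: 7.45
tcp_pos: [0.5319, 0.2484, 0.145]
orientation: [-0.001, 0.046, 0.999, -0.0]
wrist_force: [-0.0, -0.5, 0.1]
finger_gap: 0.0849
[[-9.957e-01  9.230e-02  2.300e-03  5.332e-01]
 [ 9.230e-02  9.957e-01  6.000e-04  2.490e-01]
 [-2.200e-03  8.000e-04 -1.000e+00  1.466e-01]
 [ 0.000e+00  0.000e+00  0.000e+00  1.000e+00]]
1812 ((539.2560424804688, 244.0093536376953), (11.837655067443848, 90.38651275634766), 84.8576889038086) 0.08067592255710805
in tool [-0.0063598  -0.00442261  0.06659515]
```

View pics/w3.png

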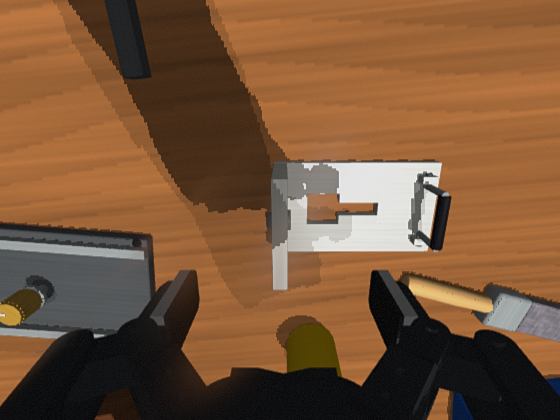

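w3.png: the plate's top edge is at cols 273-288 and rows 165-290, between the open fingers. The bail is upright at (440,222). Centring, then going down to TCP z = 0.051.

```bash

python3 -m inch '[[-0.64,-0.44,0,0,0,0,8.5],[0,0,3,0,0,0,8.5],[0,0,3,0,0,0,8.5],[0,0,3,0,0,0,8.5],[0,0,0.5,0,0,0,8.5]]'
python3 -m inch '[[0,0,0,0,0,0,8.5],[0,0,0,0,0,0,8.5],[0,0,0,0,0,0,8.5]]'
python3 - <<'E'
from h import *
P=[]
for i in range(4): 
    p=shot("wrist"); P.append(get_state()["tcp_pos"])
print(np.mean(P,0),np.std(P,0)); save(p,"w4.png")
E
```

```text
clock: 8.0
tcp_pos: [0.5374, 0.2435, 0.0482]
orientation: [-0.001, 0.046, 0.999, -0.0]
wrist_force: [-1.0, -1.3, 0.6]
finger_gap: 0.085
clock: 8.3
tcp_pos: [0.5397, 0.2446, 0.0518]
orientation: [0.002, 0.046, 0.999, 0.001]
wrist_force: [0.0, 0.2, -0.2]
finger_gap: 0.0853
[0.53901199 0.24444997 0.05104041] [3.52732523e-04 7.88755625e-05 3.78638002e-04]
```

View pics/w4.png

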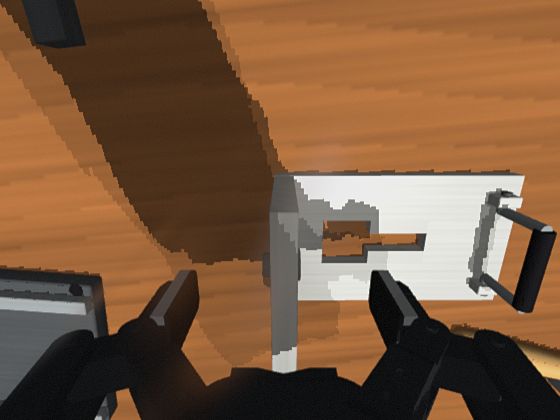

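The plate stands centred between the fingers. Closing at 100 N.

```bash

python3 -m inch '[[0,0,0,0,0,0,0],[0,0,0,0,0,0,0],[0,0,0,0,0,0,0],[0,0,0,0,0,0,0],[0,0,0,0,0,0,0]]' 100
python3 -m inch '[[0,0,0,0,0,0,0],[0,0,-1,0,0,0,0],[0,0,-1,0,0,0,0],[0,0,-1,0,0,0,0],[0,0,0,0,0,0,0]]'
python3 - <<'E'
from h import *
p=shot("wrist"); save(p,"w5.png"); p=shot("side"); save(p,"s5.png",(100,180,320,330),3); print(toolT().round(4))
E
```

```text
clock: 9.0
tcp_pos: [0.5379, 0.2443, 0.0495]
orientation: [-0.0, 0.046, 0.999, 0.0]
wrist_force: [-0.4, 16.8, 4.5]
finger_gap: 0.0121
clock: 9.5
tcp_pos: [0.5392, 0.2444, 0.0814]
orientation: [0.001, 0.046, 0.999, 0.0]
wrist_force: [-0.3, 0.1, -5.0]
finger_gap: 0.0107
[[-9.958e-01  9.160e-02  9.000e-04  5.383e-01]
 [ 9.160e-02  9.958e-01 -0.000e+00  2.441e-01]
 [-9.000e-04  1.000e-04 -1.000e+00  8.000e-02]
 [ 0.000e+00  0.000e+00  0.000e+00  1.000e+00]]
```

View pics/w5.png

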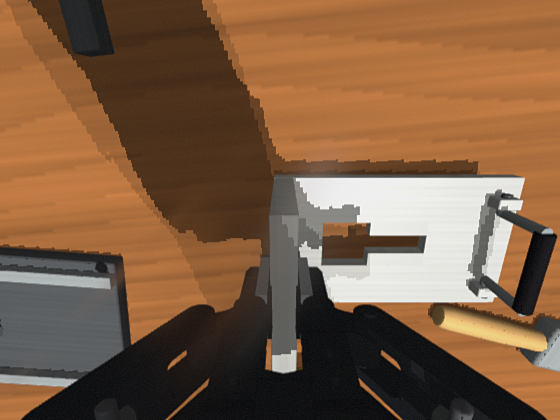

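View pics/s5.png

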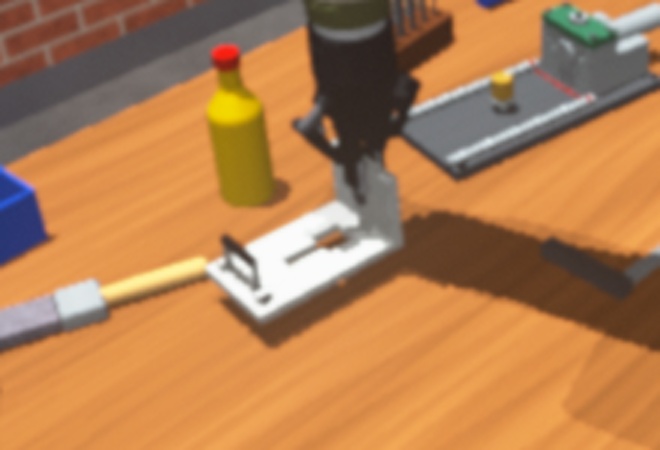

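The stop hangs level with the bail upright. Now I measure its pose in the tool frame from depth.

```bash
cat > stopfit.py <<'E'
from h import *
def fit(p):
    """stop pose in tool frame: from foot top plane"""
    P=cloud(dict(p,W=p["tool_from_camera"])).reshape(-1,3)
    # foot top expected tool z ~ +0.041 (TCP 51 above underside, foot top 10)
    m=(abs(P[:,2]-.041)<.007)&(P[:,1]>.0)&(P[:,1]<.17)&(abs(P[:,0])<.065)
    Q=P[m]
    for _ in range(4):
        c=Q.mean(0); n=np.linalg.svd(Q-c,full_matrices=False)[2][2]; n*=-np.sign(n[2])
        Q=P[m&(abs((P-c)@n)<.0015)]
    r=cv2.minAreaRect(Q[:,:2].astype(np.float32)*1000)
    return c,n,r,Q
if __name__=="__main__":
    p=shot("wrist"); c,n,r,Q=fit(p)
    print(len(Q),c,"normal",n,"tilt deg",np.degrees(n[:2]),r)
    b=np.round(cv2.boxPoints(r),1); print(b)
    # robust edges by row/col
    for lo in np.arange(.02,.15,.02):
        s=Q[(Q[:,1]>lo)&(Q[:,1]<lo+.02)]; print("y",round(lo+.01,3),"x",s[:,0].min().round(4),s[:,0].max().round(4))
    for lo in np.arange(-.04,.04,.02):
        s=Q[(Q[:,0]>lo)&(Q[:,0]<lo+.02)]; print("x",round(lo+.01,3),"ymax",s[:,1].max().round(4),"ymin",s[:,1].min().round(4))
    P=cloud(dict(p,W=p["tool_from_camera"])).reshape(-1,3)
    q=P[(abs(P[:,2]+.029)<.004)&(abs(P[:,0])<.06)&(abs(P[:,1])<.012)]
    if len(q)>20: print("plate top",len(q),q.mean(0),cv2.minAreaRect(q[:,:2].astype(np.float32)*1000))
E
python3 stopfit.py
```

```text
21103 [0.00439457 0.08218287 0.03929054] normal [-8.06605522e-04  3.34119717e-03 -9.99994093e-01] tilt deg [-0.04621509  0.1914365 ] ((-1.4605751037597656, 74.8043212890625), (90.85545349121094, 148.5162353515625), 0.06598585844039917)
[[-47.  149. ]
 [-46.8   0.5]
 [ 44.1   0.6]
 [ 43.9 149.1]]
y 0.03 x -0.0465 0.0439
y 0.05 x -0.0466 0.0439
y 0.07 x -0.0469 0.0439
y 0.09 x -0.0469 0.0439
y 0.11 x -0.0466 0.0438
y 0.13 x -0.0468 0.0439
y 0.15 x -0.0464 0.0439
x -0.03 ymax 0.149 ymin 0.0254
x -0.01 ymax 0.149 ymin 0.0099
x 0.01 ymax 0.1487 ymin 0.0096
x 0.03 ymax 0.149 ymin 0.0062
plate top 4547 [ 0.009143   -0.00028208 -0.03081176] ((3.9764137268066406, 0.7573261260986328), (23.312580108642578, 80.69660949707031), 82.55142974853516)
```

The stop hangs square in the hand (yaw 0.07°, tilt 0.2°, 90.9 mm wide against 90 given). Lifting and moving to a hover from which the jig can be measured again.

```bash

python3 -m inch '[[0,0,-3,0,0,0,0],[0,0,-3,0,0,0,0],[0,0,-3,0,0,0,0],[-0.55,-3.85,-3,0,0,0,0],[-0.55,-3.85,0,0,0,0,0]]'
python3 -m inch '[[-0.55,-3.85,0,0,0,0,0],[-0.55,-3.85,0,0,0,4.8,0],[0,0,0,0,0,0,0],[0,0,0,0,0,0,0],[0,0,0,0,0,0,0]]'
python3 stopfit.py
python3 - <<'E'
from h import *
p=shot("wrist"); save(p,"w6.png"); C=cloud(p); print(toolT().round(4))
np.savez("w6.npz",**{k:p[k] for k in("pixels","depth","mtx","W")})
m=(C[...,0]>.5)&(C[...,0]<.7)&(C[...,1]>-.25)&(C[...,1]<.13)
for n,zr in (("rail",(.021,.026)),("base",(.013,.0175)),("bridge",(.088,.093))):
    q=C[m&(C[...,2]>zr[0])&(C[...,2]<zr[1])]; print(n,len(q),q[:,2].mean(),cv2.minAreaRect(q[:,:2].astype(np.float32)*1000))
E
```

```text
clock: 10.15
tcp_pos: [0.5443, 0.1669, 0.2039]
orientation: [0.004, 0.044, 0.999, 0.001]
wrist_force: [1.6, 0.0, -4.8]
finger_gap: 0.0101
clock: 10.65
tcp_pos: [0.5454, 0.0893, 0.1992]
orientation: [-0.0, 0.087, 0.996, 0.0]
wrist_force: [-0.2, 0.4, -6.3]
finger_gap: 0.0105
21081 [0.00429943 0.08209581 0.0393292 ] normal [-6.01272000e-04  3.87235740e-03 -9.99992322e-01] tilt deg [-0.03445035  0.22186974] ((-1.5595169067382812, 74.82867431640625), (91.04747009277344, 148.600830078125), 0.04628126323223114)
[[-47.1 149.1]
 [-47.    0.5]
 [ 44.    0.6]
 [ 43.9 149.2]]
y 0.03 x -0.0466 0.0438
y 0.05 x -0.0466 0.0438
y 0.07 x -0.0467 0.044
y 0.09 x -0.0471 0.0439
y 0.11 x -0.0468 0.0439
y 0.13 x -0.047 0.0439
y 0.15 x -0.0468 0.0438
x -0.03 ymax 0.1486 ymin 0.0246
x -0.01 ymax 0.149 ymin 0.0099
x 0.01 ymax 0.1491 ymin 0.0095
x 0.03 ymax 0.149 ymin 0.0061
plate top 4537 [ 0.00915428 -0.0002771  -0.03083442] ((3.87939453125, 0.7782573699951172), (23.18311309814453, 80.93975830078125), 82.67322540283203)
[[-9.850e-01  1.728e-01 -5.000e-04  5.455e-01]
 [ 1.728e-01  9.850e-01  1.000e-04  8.980e-02]
 [ 5.000e-04  0.000e+00 -1.000e+00  1.993e-01]
 [ 0.000e+00  0.000e+00  0.000e+00  1.000e+00]]
rail 2435 0.023562407608050097 ((592.1975708007812, -64.06498718261719), (255.22390747070312, 115.43080139160156), 79.87018585205078)
base 11157 0.015701834115267554 ((590.6712036132812, -67.4764404296875), (263.9078674316406, 129.47174072265625), 79.67980194091797)
bridge 2956 0.09070425770538418 ((581.1522827148438, -119.85697174072266), (42.034934997558594, 89.79869842529297), 80.44831085205078)
```

View pics/w6.png

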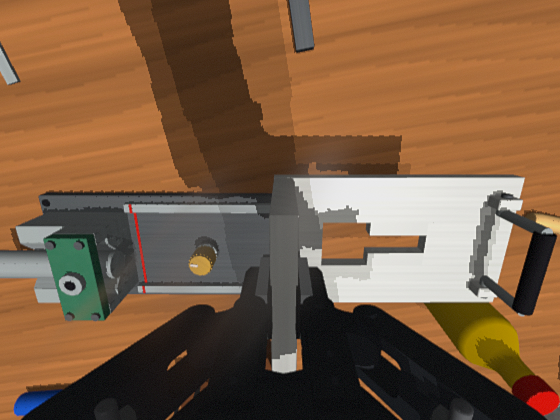

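```bash
cat > jigfit.py <<'E'
from h import *
from scipy.optimize import least_squares
p=shot("wrist"); P=cloud(dict(p,W=p["tool_from_camera"]))
T=toolT(); zt=T[2,3]
W=P.copy(); h=zt-P[...,2]   # heights assuming vertical tool
H=h.reshape(-1); Q=P.reshape(-1,3)
def edges(z0,z1,lo,hi,step=.01,xr=(-.2,.1)):
    out=[]
    for y in np.arange(lo,hi,step):
        s=Q[(H>z0)&(H<z1)&(Q[:,1]>y)&(Q[:,1]<y+step)&(Q[:,0]>xr[0])&(Q[:,0]<xr[1])]
        if len(s)>5: out.append((y+step/2,s[:,0].min(),s[:,0].max(),len(s)))
    return np.array(out)
for n,z0,z1 in(("rail",.0205,.0265),("base",.0125,.0180)):
    e=edges(z0,z1,-.33,.15,.015); print(n); print((e*1000).round(1).tolist())
q=Q[(H>.088)&(H<.094)&(Q[:,1]<-.1)&(Q[:,0]<-.0)]
print("bridge",cv2.minAreaRect(q[:,:2].astype(np.float32)*1000),T.round(4).tolist())
u=[d for d in tip_of(p,"nut_top")]; 
K=p["mtx"]
im=p["pixels"].astype(int); red=(im[...,0]>130)&(im[...,1]<60)&(im[...,2]<60)
s=P[red&(abs(h-.0193)<.009)]; print("red",len(s), np.polyfit(s[:,0],s[:,1],1),s.mean(0))
hsv=cv2.cvtColor(p["pixels"],cv2.COLOR_RGB2HSV); br=(hsv[...,0]>15)&(hsv[...,0]<30)&(hsv[...,1]>120)
s=P[br&(h>.055)&(h<.062)&(P[...,0]<0)&(P[...,0]>-.13)&(P[...,1]<.1)]; 
if len(s): print("nut",len(s),cv2.minEnclosingCircle(s[:,:2].astype(np.float32)*1000),zt-s[:,2].mean())
E
python3 jigfit.py
```

```text
rail
[[-262.5, -27.2, -26.5, 26000.0], [-247.5, -27.5, -26.4, 23000.0], [-232.5, -27.6, -26.6, 26000.0], [-217.5, -27.5, -26.7, 25000.0], [-202.5, -27.5, -26.9, 25000.0], [-187.5, -117.5, -26.8, 220000.0], [-172.5, -128.4, -14.7, 222000.0], [-157.5, -129.6, -14.9, 211000.0], [-142.5, -129.4, -14.9, 233000.0], [-127.5, -129.3, -15.1, 237000.0], [-112.5, -129.8, -15.3, 232000.0], [-97.5, -129.6, -15.2, 225000.0], [-82.5, -129.2, -15.3, 227000.0], [-67.5, -129.8, -15.4, 224000.0], [-52.5, -129.3, -15.6, 175000.0], [-37.5, -25.5, -15.4, 122000.0], [-22.5, -25.4, -15.8, 114000.0]]
base
[[-277.5, -28.9, -6.5, 122000.0], [-262.5, -27.5, -6.3, 244000.0], [-247.5, -27.6, -6.8, 239000.0], [-232.5, -27.4, -6.8, 248000.0], [-217.5, -27.4, -6.8, 245000.0], [-202.5, -135.5, -6.8, 249000.0], [-187.5, -136.4, -6.8, 407000.0], [-172.5, -136.0, -6.9, 1013000.0], [-157.5, -136.5, -7.0, 1013000.0], [-142.5, -136.7, -7.1, 999000.0], [-127.5, -136.5, -7.2, 986000.0], [-112.5, -136.8, -7.2, 832000.0], [-97.5, -136.4, -7.8, 627000.0], [-82.5, -136.0, -7.2, 856000.0], [-67.5, -136.6, -7.3, 1001000.0], [-52.5, -136.1, -7.8, 949000.0], [-37.5, -99.6, -7.8, 782000.0], [-22.5, -87.1, -7.8, 546000.0]]
bridge ((-71.7551498413086, -200.14283752441406), (90.44798278808594, 41.20644760131836), 0.36342042684555054) [[-0.985, 0.1726, -0.0004, 0.5455], [0.1726, 0.985, 0.0, 0.0899], [0.0004, -0.0, -1.0, 0.1993], [0.0, 0.0, 0.0, 1.0]]
red 199 [ 0.00327702 -0.17156767] [-0.07046063 -0.17179857  0.18203285]
nut 347 ((-72.39093017578125, -88.9228744506836), 12.763051986694336) 0.058659963359032424
```

w6.png: jig at left with the red line at col 138, the nut at (203,260) and the bridge at (77,280). The held stop is at the right. All the cues agree on nut position and yaw within about 0.5 mm and 0.3°. Moving over the nut.

```bash

python3 -m inch '[[-1.77,-3.25,0,0,0,0.3,0],[-1.77,-3.25,0,0,0,0,0],[-1.77,-3.25,0,0,0,0,0],[-1.77,-3.27,0,0,0,0,0],[0,0,2.7,0,0,0,0]]'
python3 -m inch '[[0,0,2.7,0,0,0,0],[0,0,2.3,0,0,0,0],[0,0,0,0,0,0,0],[0,0,0,0,0,0,0]]'
python3 stopfit.py | tail -20 | head -3
python3 - <<'E'
from h import *
p=shot("wrist"); save(p,"w7.png"); print(toolT().round(4)); p=shot("side"); save(p,"s7.png",(190,130,350,250),4)
E
```

```text
clock: 11.35
tcp_pos: [0.5973, -0.0566, 0.176]
orientation: [0.005, 0.092, 0.996, -0.002]
wrist_force: [0.9, 0.3, -6.1]
finger_gap: 0.0103
clock: 11.75
tcp_pos: [0.5921, -0.0513, 0.1226]
orientation: [-0.0, 0.09, 0.996, 0.0]
wrist_force: [0.3, -0.1, -5.3]
finger_gap: 0.0105
21052 [0.00427353 0.08208777 0.03935654] normal [-4.25976899e-04  4.40012019e-03 -9.99990229e-01] tilt deg [-0.02440668  0.25210832] ((-1.4578285217285156, 75.38574981689453), (91.00727081298828, 147.55612182617188), 0.22180306911468506)
[[-47.2 149. ]
 [-46.7   1.4]
[[-9.839e-01  1.789e-01  2.800e-03  5.935e-01]
 [ 1.789e-01  9.839e-01 -7.000e-04 -5.180e-02]
 [-2.900e-03 -2.000e-04 -1.000e+00  1.243e-01]
 [ 0.000e+00  0.000e+00  0.000e+00  1.000e+00]]
```

View pics/w7.png

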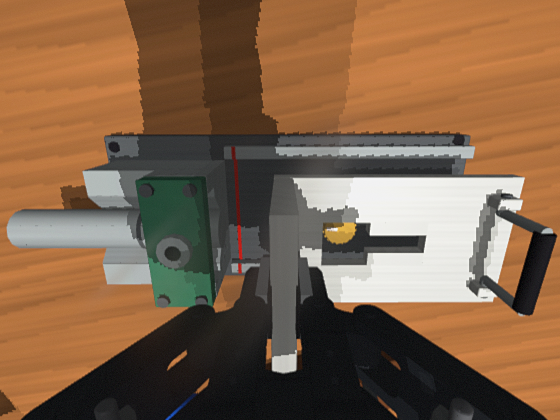

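View pics/s7.png

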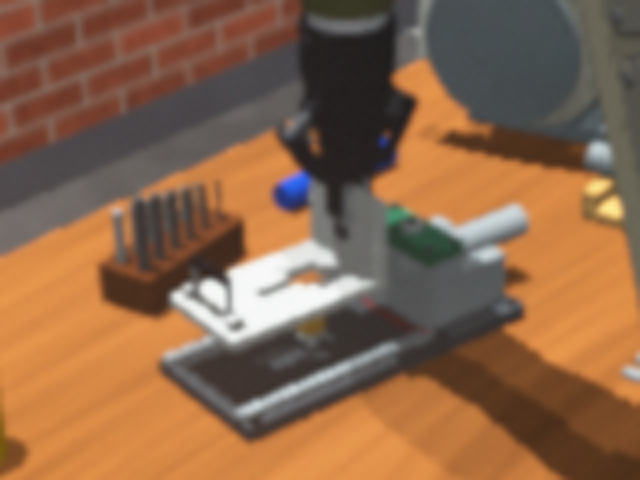

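w7.png shows the nut (340,232) under the wide end of the keyhole (322-370, 222-265). Measuring the offset between them.

```bash
cat > nutfit.py <<'E'
from h import *
p=shot("wrist"); P=cloud(dict(p,W=p["tool_from_camera"])); zt=toolT()[2,3]; h=zt-P[...,2]
hsv=cv2.cvtColor(p["pixels"],cv2.COLOR_RGB2HSV); br=(hsv[...,0]>12)&(hsv[...,0]<32)&(hsv[...,1]>110)
v,u=np.mgrid[0:420,0:560]
s=P[br&(u>315)&(u<380)&(v>210)&(v<275)]; print("brass",len(s),s.min(0).round(4),s.max(0).round(4))
top=s[s[:,2]<np.percentile(s[:,2],15)+.002]; print("nut top",len(top),top.min(0).round(4),top.max(0).round(4), zt-top[:,2].mean())
# keyhole: foot-plane points
f=abs(P[...,2]-.0394)<.002
for y in (.030,.034,.038,.042,.046,.050): # wide end cols
    s=P[f&(abs(P[...,1]-y)<.002)&(abs(P[...,0])<.04)]; x=np.sort(s[:,0]); g=np.diff(x); i=g.argmax(); print("y",y,"hole x",x[i].round(4),x[i+1].round(4))
for x0 in (-.012,-.009,.006,.009):
    s=P[f&(abs(P[...,0]-x0)<.0015)&(P[...,1]>.012)&(P[...,1]<.14)]; y=np.sort(s[:,1]); g=np.diff(y); i=g.argmax(); print("x",x0,"hole y",y[i].round(4),y[i+1].round(4))
Q=P.reshape(-1,3);H=h.reshape(-1)
for y in (-.16,-.12,-.08,-.04,0,.04,.08,.12):
    s=Q[(abs(Q[:,1]-y)<.01)&(abs(H-.0235)<.003)&(abs(Q[:,0]-.06)<.03)]
    b=Q[(abs(Q[:,1]-y)<.01)&(abs(H-.0155)<.003)&(abs(Q[:,0]-.06)<.03)]
    print(y,"rail x",(s[:,0].min().round(4),s[:,0].max().round(4)) if len(s) else None,"base max",b[:,0].max().round(4) if len(b) else None)
q=Q[(H>.087)&(H<.094)&(Q[:,1]<-.04)&(Q[:,1]>-.1)&(abs(Q[:,0])<.06)]; print("bridge",cv2.minAreaRect(q[:,:2].astype(np.float32)*1000))
E
python3 nutfit.py
```

```text
brass 505 [-0.0322  0.0292  0.0638] [0.0037 0.0648 0.1101]
nut top 437 [-0.0115  0.0299  0.0638] [0.0037 0.0529 0.067 ] 0.058799391397606954
y 0.03 hole x -0.0159 0.0145
y 0.034 hole x -0.0164 0.0145
y 0.038 hole x -0.0164 0.0143
y 0.042 hole x -0.0161 0.0147
y 0.046 hole x -0.0162 0.0145
y 0.05 hole x -0.0159 0.0146
x -0.012 hole y 0.0251 0.0556
x -0.009 hole y 0.0248 0.0555
x 0.006 hole y 0.0249 0.0558
x 0.009 hole y 0.0248 0.0557
-0.16 rail x None base max None
-0.12 rail x (np.float64(0.0443), np.float64(0.0447)) base max 0.0645
-0.08 rail x (np.float64(0.0442), np.float64(0.0447)) base max 0.0644
-0.04 rail x (np.float64(0.0306), np.float64(0.0566)) base max 0.0644
0 rail x (np.float64(0.0469), np.float64(0.0566)) base max 0.0644
0.04 rail x (np.float64(0.0467), np.float64(0.0566)) base max 0.0644
0.08 rail x (np.float64(0.0467), np.float64(0.057)) base max 0.0649
0.12 rail x (np.float64(0.0475), np.float64(0.057)) base max 0.065
bridge ((-0.6352996826171875, -69.29043579101562), (40.607669830322266, 90.35820007324219), 89.7818832397461)
```

```bash

python3 -m inch '[[0.07,0.1,0,0,0,-0.3,0],[0,0,1,0,0,0,0],[0,0,1,0,0,0,0],[0,0,1,0,0,0,0],[0,0,0,0,0,0,0]]'
python3 nutfit.py | head -3
python3 - <<'E'
from h import *
p=shot("wrist"); save(p,"w8.png"); s=get_state(); print(s["tcp_pos"],s["wrist_force"],s["ft_torque"])
E
```

```text
clock: 12.45
tcp_pos: [0.59, -0.0506, 0.0899]
orientation: [-0.002, 0.088, 0.996, 0.0]
wrist_force: [0.4, 1.2, -6.6]
finger_gap: 0.0102
brass 1418 [-0.0169 -0.0003 -0.1434] [0.0826 0.0638 0.0735]
nut top 885 [-0.0161 -0.0003 -0.1434] [0.0826 0.0522 0.0326] 0.060774920754215825
y 0.03 hole x 0.0043 0.0145
[ 0.59110703 -0.05079403  0.09170068] [-0.54245323 -0.09662207 -6.71626293] [-0.34556018  0.02386406  0.02762451]
```

View pics/w8.png

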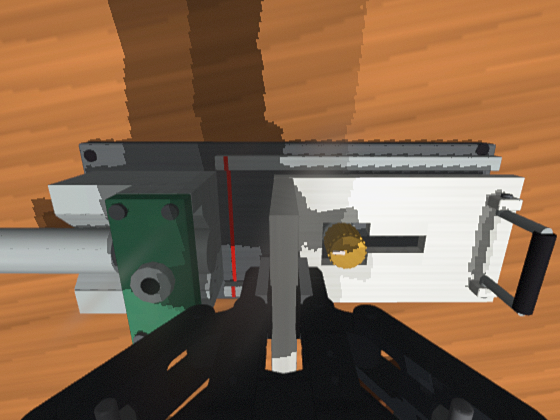

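The nut head has come up through the wide end (348,250) with no side force. Lowering further.

```bash

python3 -m inch '[[0,0,0.8,0,0,0,0],[0,0,0.8,0,0,0,0],[0,0,0.4,0,0,0,0],[0,0,0,0,0,0,0],[0,0,0,0,0,0,0]]'
python3 nutfit.py | tail -10
python3 stopfit.py | head -2
python3 - <<'E'
from h import *
p=shot("wrist"); save(p,"w9.png"); s=get_state(); print(s["tcp_pos"],s["wrist_force"],s["ft_torque"])
E
```

```text
clock: 13.05
tcp_pos: [0.5916, -0.0509, 0.0724]
orientation: [-0.0, 0.088, 0.996, -0.0]
wrist_force: [0.2, 0.1, -6.4]
finger_gap: 0.0107
x 0.009 hole y 0.0248 0.0335
-0.16 rail x None base max None
-0.12 rail x (np.float64(0.0422), np.float64(0.0427)) base max 0.0625
-0.08 rail x (np.float64(0.042), np.float64(0.0426)) base max 0.0624
-0.04 rail x (np.float64(0.0313), np.float64(0.0543)) base max 0.0623
0 rail x (np.float64(0.0434), np.float64(0.0543)) base max 0.0622
0.04 rail x (np.float64(0.0434), np.float64(0.0541)) base max 0.0618
0.08 rail x (np.float64(0.0433), np.float64(0.0541)) base max 0.0618
0.12 rail x (np.float64(0.0433), np.float64(0.0539)) base max 0.0617
bridge ((-0.4644203186035156, -70.00035095214844), (86.20569610595703, 40.84746170043945), 0.3320237994194031)
20442 [0.00512435 0.08311291 0.03934831] normal [-4.36071647e-04  4.03644314e-03 -9.99991758e-01] tilt deg [-0.02498506  0.23127116] ((-1.4599571228027344, 74.92220306396484), (91.02859497070312, 148.9208984375), 0.12553268671035767)
[[-47.1 149.3]
[ 0.59184558 -0.05089117  0.07286785] [-0.23830053  0.75838928 -6.54546966] [-0.30533056  0.06019646 -0.06049984]
```

View pics/w9.png

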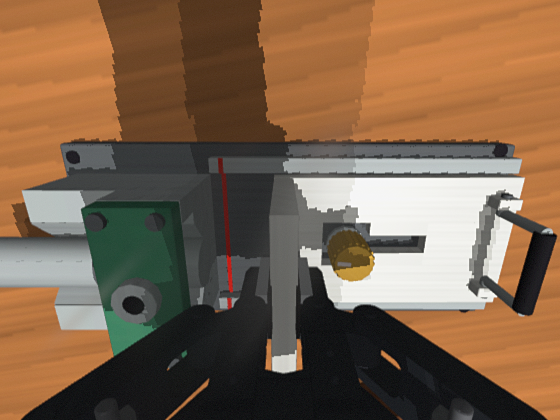

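The near rail's inner face is only about 0.3 mm from the foot, against about 2.8 mm on the far side. Shifting 1.2 mm away from it, then down.

```bash

python3 -m inch '[[-0.12,0,0,0,0,0,0],[0,0,0.25,0,0,0,0],[0,0,0.2,0,0,0,0],[0,0,0,0,0,0,0]]'
python3 -m inch '[[0,0,0.15,0,0,0,0],[0,0,0,0,0,0,0]]'
python3 nutfit.py | tail -6
python3 - <<'E'
from h import *
p=shot("wrist"); save(p,"w10.png"); s=get_state(); print(s["tcp_pos"],s["wrist_force"],s["ft_torque"])
E
```

```text
clock: 13.6
tcp_pos: [0.5925, -0.051, 0.0676]
orientation: [-0.0, 0.088, 0.996, 0.0]
wrist_force: [-0.4, 0.1, -6.8]
finger_gap: 0.01
clock: 13.8
tcp_pos: [0.5927, -0.051, 0.0663]
orientation: [-0.0, 0.088, 0.996, -0.0]
wrist_force: [0.2, -0.9, -5.8]
finger_gap: 0.0105
-0.04 rail x (np.float64(0.0305), np.float64(0.0555)) base max 0.0635
0 rail x (np.float64(0.0326), np.float64(0.0553)) base max 0.0631
0.04 rail x (np.float64(0.0305), np.float64(0.0552)) base max 0.0631
0.08 rail x (np.float64(0.03), np.float64(0.0552)) base max 0.063
0.12 rail x (np.float64(0.0305), np.float64(0.0551)) base max 0.063
bridge ((2.5174789428710938, -70.20269775390625), (82.43504333496094, 41.44367599487305), 0.27427032589912415)
[ 0.59284853 -0.05109468  0.06650611] [-0.54338272 -0.73538296 -5.31651136] [-0.33319292  0.10289366 -0.05013819]
```

```bash

python3 -m inch '[[-0.04,0,0.05,0,0,0,0],[0,0,0,0,0,0,0]]'
python3 -m inch '[[0,0,0.05,0,0,0,0],[0,0,0,0,0,0,0]]'
python3 -m inch '[[0,0,0.05,0,0,0,0],[0,0,0,0,0,0,0]]'
```

```text
clock: 14.1
tcp_pos: [0.5934, -0.0512, 0.0661]
orientation: [0.0, 0.088, 0.996, -0.0]
wrist_force: [0.3, -0.2, -4.9]
finger_gap: 0.0105
clock: 14.3
tcp_pos: [0.5932, -0.0511, 0.0655]
orientation: [-0.0, 0.088, 0.996, -0.0]
wrist_force: [-0.2, 0.4, -5.9]
finger_gap: 0.0109
clock: 14.5
tcp_pos: [0.5933, -0.0512, 0.0651]
orientation: [0.0, 0.088, 0.996, -0.0]
wrist_force: [-0.3, -0.8, -6.1]
finger_gap: 0.0103
```

```bash

python3 -m inch '[[0,0,0.05,0,0,0,0],[0,0,0,0,0,0,0]]'
python3 -m inch '[[0,0,0.05,0,0,0,0],[0,0,0,0,0,0,0]]'
python3 - <<'E'
from h import *
p=shot("wrist"); save(p,"w11.png"); p=shot("side"); save(p,"s11.png",(190,130,350,250),4)
E
```

```text
clock: 14.7
tcp_pos: [0.5934, -0.0513, 0.0648]
orientation: [0.0, 0.088, 0.996, -0.0]
wrist_force: [-0.2, -0.4, -4.3]
finger_gap: 0.0103
clock: 14.9
tcp_pos: [0.5935, -0.0513, 0.0647]
orientation: [0.0, 0.088, 0.996, -0.0]
wrist_force: [-2.2, -2.2, 0.9]
finger_gap: 0.0103
```

View pics/s11.png

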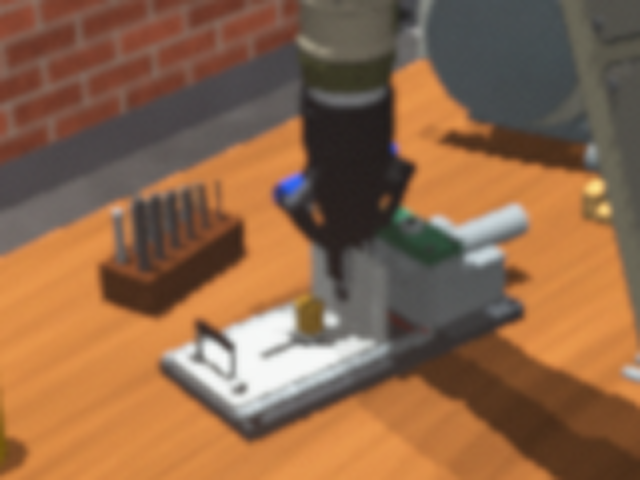

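View pics/w11.png

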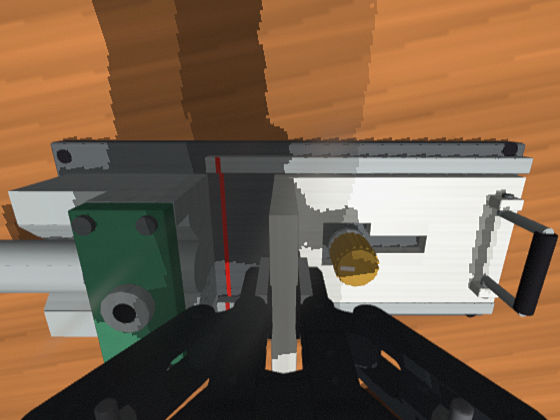

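Contact showed up at TCP z = 0.0647, and the stop lies between the rails with the nut through the wide end. Releasing with a limited opening, since the bridge is close.

```bash

python3 -m inch '[[0,0,0,0,0,0,3.6],[0,0,0,0,0,0,3.6],[0,0,0,0,0,0,3.6],[0,0,0,0,0,0,3.6]]' 40
python3 -m inch '[[0,0,-2,0,0,0,3.6],[0,0,-3,0,0,0,3.6],[0,0,-4,0,0,0,3.6],[0,0,-4,0,0,0,3.6],[0,0,-2,0,0,0,3.6]]'
python3 -m inch '[[2,2.5,0,0,0,0,5],[2,2.5,0,0,0,0,5],[2,2.5,0,0,0,0,5],[0,0,0,0,0,0,5],[0,0,0,0,0,0,5]]'
cat > pose.py <<'E'
from h import *
import sys
p=shot("wrist"); P=cloud(dict(p,W=p["tool_from_camera"])); T=toolT(); h=T[2,3]-P[...,2]; print("tcp",T[:3,3].round(4),"yaw y",np.degrees(np.arctan2(T[1,1],T[0,1])))
save(p,sys.argv[1]); Q=P.reshape(-1,3);H=h.reshape(-1)
def rect(n,z0,z1,xr,yr):
    s=Q[(H>z0)&(H<z1)&(Q[:,0]>xr[0])&(Q[:,0]<xr[1])&(Q[:,1]>yr[0])&(Q[:,1]<yr[1])]
    if len(s)>20: print(n,len(s),"z",(T[2,3]-s[:,2].mean()).round(4),cv2.minAreaRect(s[:,:2].astype(np.float32)*1000))
    return s
X=(-.2,.05);Y=(-.35,.25)
rect("bridge",.0875,.0925,X,Y); rect("plate top",.0935,.0985,X,Y); rect("bar",.0635,.0715,X,Y)
hsv=cv2.cvtColor(p["pixels"],cv2.COLOR_RGB2HSV); br=((hsv[...,0]>12)&(hsv[...,0]<32)&(hsv[...,1]>110)).reshape(-1)
s=Q[br&(H>.054)&(H<.062)&(abs(Q[:,0]+.05)<.12)]; 
if len(s): print("nut",len(s),cv2.minEnclosingCircle(s[:,:2].astype(np.float32)*1000))
f=rect("foot",.0235,.0285,X,(-.2,.25)); 
E
python3 pose.py w12.png
```

```text
clock: 15.4
tcp_pos: [0.5936, -0.0511, 0.0642]
orientation: [0.0, 0.088, 0.996, 0.0]
wrist_force: [-0.3, 0.1, -0.3]
finger_gap: 0.0362
clock: 15.9
tcp_pos: [0.5948, -0.0514, 0.2182]
orientation: [0.003, 0.088, 0.996, -0.0]
wrist_force: [1.0, -0.6, -0.9]
finger_gap: 0.0359
clock: 16.4
tcp_pos: [0.5473, 0.0337, 0.2144]
orientation: [0.0, 0.087, 0.996, -0.0]
wrist_force: [0.5, -0.7, 0.6]
finger_gap: 0.0497
tcp [0.5477 0.0331 0.2143] yaw y 79.9726937440108
bridge 3024 z 0.0904 ((-73.41804504394531, 40.53413391113281), (95.93732452392578, 419.7827453613281), 4.782787799835205)
plate top 1310 z 0.0959 ((-73.3952865600586, 42.58103942871094), (93.2655029296875, 415.90777587890625), 5.214928150177002)
bar 2859 z 0.068 ((-68.60289001464844, -11.2164306640625), (94.64054870605469, 524.2551879882812), 4.812618255615234)
nut 595 ((-76.84764862060547, 112.51487731933594), 159.81727600097656)
foot 7986 z 0.0253 ((-63.60289764404297, 24.506332397460938), (122.30870056152344, 452.8874206542969), 3.1558783054351807)
```

View pics/w12.png

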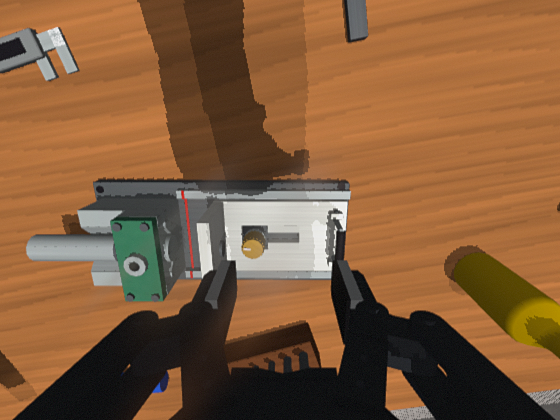

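w12.png: the stop lies flat in the jig (foot z about 25 mm), plate at col 205, nut (253,245), bail at (338,235). My masks caught the oil bottle and the drills, so I'll tighten them.

```bash
sed -i 's/^X=.*/X=(-.135,.0);Y=(-.25,.125)/; s/(-.2,.25)); $/(-.2,.125))/; s/abs(Q\[:,0\]+.05)<.12/(abs(Q[:,0]+.07)<.04)\&(abs(Q[:,1])<.08)/' pose.py; python3 pose.py w13.png
```

```text
tcp [0.5479 0.0327 0.2142] yaw y 79.92937262978603
bridge 2861 z 0.0905 ((-60.06743240356445, -117.19914245605469), (90.51215362548828, 95.9174575805664), 0.29392513632774353)
plate top 1100 z 0.0959 ((-58.458396911621094, -115.47988891601562), (92.75482940673828, 85.99896240234375), 89.7823486328125)
bar 2201 z 0.068 ((-60.431976318359375, -92.32160949707031), (90.40400695800781, 315.375244140625), 0.6344987154006958)
nut 319 ((-60.05206298828125, -34.446712493896484), 12.739627838134766)
foot 7821 z 0.0253 ((-60.10438919067383, -61.735931396484375), (275.9248962402344, 113.74394989013672), 89.97663116455078)
```

```bash
cat >> pose.py <<'E'
rect("bar2",.0635,.0715,(-.1,-.02),(.01,.15)); rect("plate2",.0925,.0985,(-.12,0),(-.1,-.03)); rect("bridge2",.0875,.0925,(-.12,0),(-.2,-.1))
E
python3 pose.py w14.png | tail -3
python3 -m inch '[[-3,3,2,0,0,0,5],[-3,3.05,4,0,0,0,5],[0,0,3,0,0,0,5],[0,0,0,0,0,0,5],[0,0,0,0,0,0,5]]'
python3 pose.py w15.png; 
```

```text
bar2 285 z 0.0671 ((-51.6586799621582, 60.44178009033203), (9.746284484863281, 36.30281448364258), 89.65965270996094)
plate2 659 z 0.0954 ((-43.46601104736328, -75.06712341308594), (56.7418327331543, 12.424180030822754), 0.293450266122818)
bridge2 2770 z 0.0905 ((-59.75971221923828, -144.26866149902344), (90.66722869873047, 40.87007522583008), 0.3148193061351776)
clock: 17.05
tcp_pos: [0.6114, 0.0779, 0.1295]
orientation: [-0.001, 0.088, 0.996, -0.0]
wrist_force: [-0.2, 0.4, 0.4]
finger_gap: 0.0501
tcp [0.6122 0.0778 0.131 ] yaw y 79.8805117827408
bridge 1580 z 0.091 ((-25.43512725830078, -163.53005981445312), (51.372745513916016, 79.72853088378906), 0.4085931181907654)
plate top 1528 z 0.0967 ((-25.33551597595215, -160.32968139648438), (52.11922836303711, 73.98567199707031), 1.5137016773223877)
bar 1483 z 0.0682 ((-25.622257232666016, -92.64021301269531), (51.226036071777344, 205.28297424316406), 0.013259838335216045)
foot 7042 z 0.0269 ((-31.428165435791016, -55.97285461425781), (62.840721130371094, 155.2855224609375), 0.004253974184393883)
bridge2 1556 z 0.091 ((-25.525232315063477, -161.7753448486328), (51.374019622802734, 76.13250732421875), 0.2869004011154175)
```

View pics/w15.png

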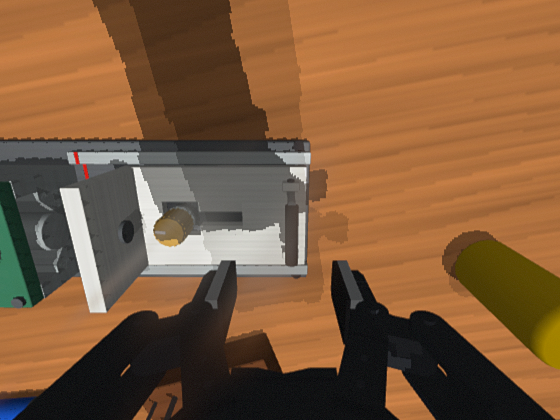

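```bash
cat > bar.py <<'E'
from h import *
p=shot("wrist"); P=cloud(dict(p,W=p["tool_from_camera"])); T=toolT(); h=T[2,3]-P[...,2]
s=P[(h>.060)&(h<.0715)&(abs(P[...,1])<.016)&(abs(P[...,0])<.045)]
print(T[:3,3],len(s),T[2,3]-s[:,2].min(),cv2.minAreaRect(s[:,:2].astype(np.float32)*1000),s.min(0),s.max(0))
E
python3 bar.py
```

```text
[0.61277976 0.07782028 0.13185592] 832 0.07098390578045488 ((-5.051950454711914, 5.409672737121582), (9.376178741455078, 54.436622619628906), 89.93866729736328) [-0.03227102  0.00069862  0.06087202] [0.02216608 0.0101221  0.07176177]
```

The second row was cut at 50 mm, hence the 5 mm residual. Correcting and going down over the bar.

```bash

python3 -m inch '[[-0.5,0.54,0,0,0,0,5],[0,0,3,0,0,0,5],[0,0,3,0,0,0,5],[0,0,0,0,0,0,5],[0,0,0,0,0,0,5]]'
python3 bar.py
python3 - <<'E'
from h import *
p=shot("wrist"); save(p,"w16.png")
E
```

```text
clock: 17.65
tcp_pos: [0.6181, 0.0831, 0.0711]
orientation: [0.0, 0.088, 0.996, -0.0]
wrist_force: [-0.4, 1.1, -0.3]
finger_gap: 0.0504
[0.61890433 0.08310029 0.07193869] 1508 0.07123689338690307 ((-0.2373027801513672, -1.001847743988037), (9.98826789855957, 54.3161735534668), 89.89942169189453) [-0.02739797 -0.00603387  0.00070179] [0.02691956 0.00402933 0.01192068]
```

View pics/w16.png

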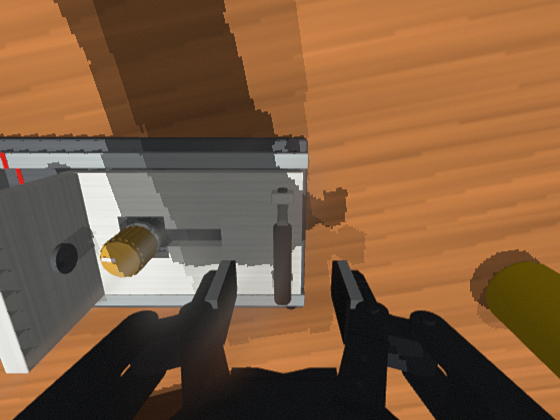

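```bash

python3 -m inch '[[0,-0.1,1.3,0,0,0,5],[0,0,1.3,0,0,0,5],[0,0,0,0,0,0,5],[0,0,0,0,0,0,5]]'
python3 bar.py
python3 -m inch '[[0,0,0,0,0,0,2],[0,0,0,0,0,0,2],[0,0,0,0,0,0,2]]' 25
python3 bar.py
python3 - <<'E'
from h import *
p=shot("wrist"); save(p,"w17.png")
E
```

```text
clock: 18.15
tcp_pos: [0.6168, 0.0821, 0.0431]
orientation: [-0.001, 0.088, 0.996, -0.0]
wrist_force: [0.6, 0.3, -0.2]
finger_gap: 0.0501
[0.61727408 0.08209785 0.04358507] 2046 0.07090636430074485 ((0.25244140625, 0.19416284561157227), (9.92842960357666, 51.743839263916016), 89.67477416992188) [-0.02559929 -0.00480369 -0.02732129] [ 0.02612561  0.00520808 -0.01647673]
clock: 18.5
tcp_pos: [0.6178, 0.0821, 0.0443]
orientation: [0.0, 0.088, 0.996, -0.0]
wrist_force: [-0.0, 0.1, 0.8]
finger_gap: 0.02
[0.61769944 0.08210026 0.0441807 ] 2516 0.07141743673814824 ((1.6732292175292969, -2.8330039978027344), (50.63718795776367, 30.802688598632812), 16.362642288208008) [-0.02465864 -0.01593372 -0.02723674] [ 0.02726376  0.01598833 -0.01582635]
```

View pics/w17.png

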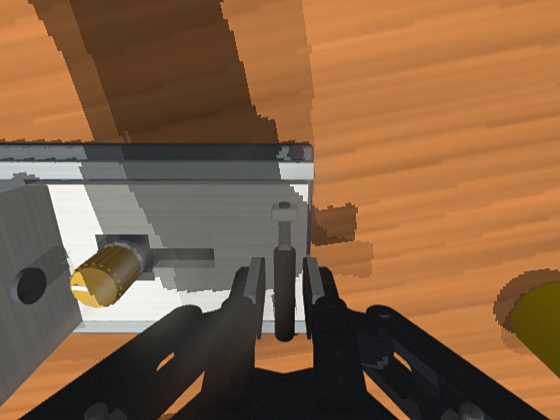

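The bar sits between the pads (284,300). Closing at 25 N, then sliding 30 mm.

```bash

python3 -m inch '[[0,0,0,0,0,0,0],[0,0,0,0,0,0,0],[0,0,0,0,0,0,0]]' 25
python3 -m inch '[[0,-0.4,0,0,0,0,0],[0,-0.8,0,0,0,0,0],[0,-0.8,0,0,0,0,0],[0,-0.6,0,0,0,0,0],[0,0,0,0,0,0,0]]'
python3 -m inch '[[0,-0.3,0,0,0,0,0],[0,-0.1,0,0,0,0,0],[0,0,0,0,0,0,0]]'
python3 - <<'E'
from h import *
p=shot("wrist"); save(p,"w18.png"); p=shot("side"); save(p,"s18.png",(190,130,350,250),4)
E
```

```text
clock: 18.9
tcp_pos: [0.6177, 0.0823, 0.0441]
orientation: [0.0, 0.088, 0.996, 0.0]
wrist_force: [0.8, 1.4, 1.6]
finger_gap: 0.0089
clock: 19.4
tcp_pos: [0.6131, 0.056, 0.0441]
orientation: [0.0, 0.088, 0.996, -0.0]
wrist_force: [0.2, 3.1, 1.6]
finger_gap: 0.0085
clock: 19.7
tcp_pos: [0.6126, 0.0529, 0.0441]
orientation: [0.0, 0.087, 0.996, 0.0]
wrist_force: [0.6, 3.8, 2.5]
finger_gap: 0.0091
```

View pics/w18.png

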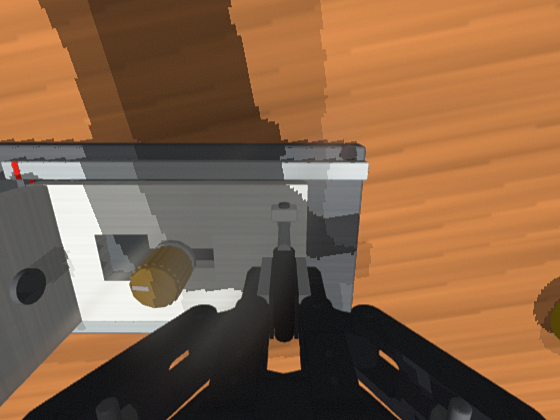

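View pics/s18.png

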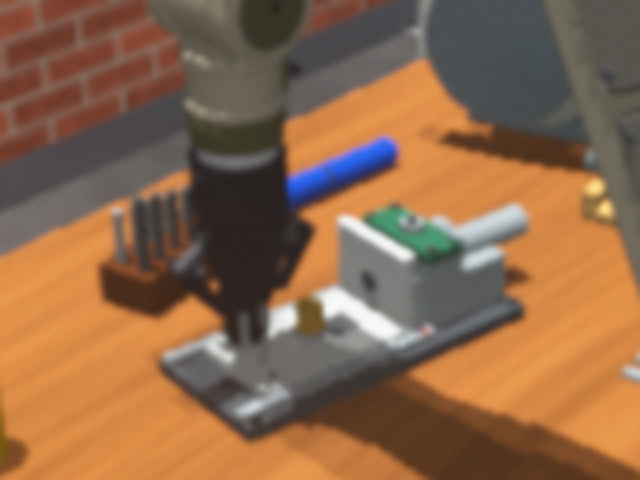

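```bash
cat > slide.py <<'E'
from h import *
from workcell import get_state
R_=[]
for k in range(4):
    p=shot("wrist"); P=cloud(dict(p,W=p["tool_from_camera"])); T=toolT(); z0=.0435
    h=z0-P[...,2]; Q=P.reshape(-1,3);H=h.reshape(-1)
    fo=Q[(abs(H-.0252)<.003)&(Q[:,0]>.02)&(Q[:,0]<.037)&(Q[:,1]>-.03)&(Q[:,1]<.06)]
    ra=Q[(abs(H-.0233)<.003)&(Q[:,0]>.047)&(Q[:,0]<.056)&(Q[:,1]>0)&(Q[:,1]<.09)]
    ba=Q[(abs(H-.0153)<.003)&(Q[:,0]>-.0)&(Q[:,0]<.036)&(Q[:,1]>0)&(Q[:,1]<.09)]
    R_.append([np.percentile(fo[:,1],99.7),np.percentile(ra[:,1],99.7),np.percentile(ba[:,1],99.7),ba[:,1].min()])
r=np.median(R_,0)*1000; print("foot rear",r[0],"rail end",r[1],"base end",r[2],"base vis min",r[3])
print("stop x from rail",-150+r[1]-r[0]+85," from base",-150+r[2]-r[0]+85, get_state()["wrist_force"])
E
python3 slide.py
```

```text
foot rear 12.516576515026903 rail end 45.8922848749292 base end 45.81275730308817 base vis min 13.48841656154404
stop x from rail -31.624291640097695  from base -31.703819211938722 [0.01538355 5.19120421 2.41056734]
```

```bash

python3 -m inch '[[0,-0.2,0,0,0,0,0],[0,-0.15,0,0,0,0,0],[0,0,0,0,0,0,0]]'
python3 slide.py
```

```text
clock: 20.3
tcp_pos: [0.6119, 0.0495, 0.0441]
orientation: [0.0, 0.087, 0.996, 0.0]
wrist_force: [1.5, 3.8, 2.3]
finger_gap: 0.0095
foot rear 12.533664106324894 rail end 49.301753292241315 base end 49.28586285559972 base vis min 13.514265266223838
stop x from rail -28.231910814083577  from base -28.247801250725175 [0.24104921 4.56544704 2.55075164]
```

```bash

python3 -m inch '[[0,-0.05,0,0,0,0,0],[0,0,0,0,0,0,0]]'
python3 -m inch '[[0,-0.04,0,0,0,0,0],[0,0,0,0,0,0,0]]'
python3 slide.py
python3 - <<'E'
from h import *
for i in range(4): get_state(); p=vision.read_camera("side"); print(get_state()["wrist_force"].round(2))
save(p,"s19.png",(210,150,330,240),6)
E
```

```text
clock: 20.7
tcp_pos: [0.6118, 0.0491, 0.0441]
orientation: [0.0, 0.087, 0.996, 0.0]
wrist_force: [1.4, 6.5, 2.9]
finger_gap: 0.0092
clock: 20.9
tcp_pos: [0.6118, 0.0488, 0.0441]
orientation: [0.0, 0.087, 0.996, 0.0]
wrist_force: [-0.1, 6.3, 2.0]
finger_gap: 0.0089
foot rear 12.505744817529248 rail end 50.02884060276218 base end 49.902909509090044 base vis min 13.524959571902347
stop x from rail -27.47690421476706  from base -27.602835308439197 [0.85285066 5.04341829 2.35963615]
[0.96 4.35 2.47]
[0.94 5.88 2.51]
[-0.16  4.96  2.45]
[1.74 5.8  2.46]
```

View pics/s19.png

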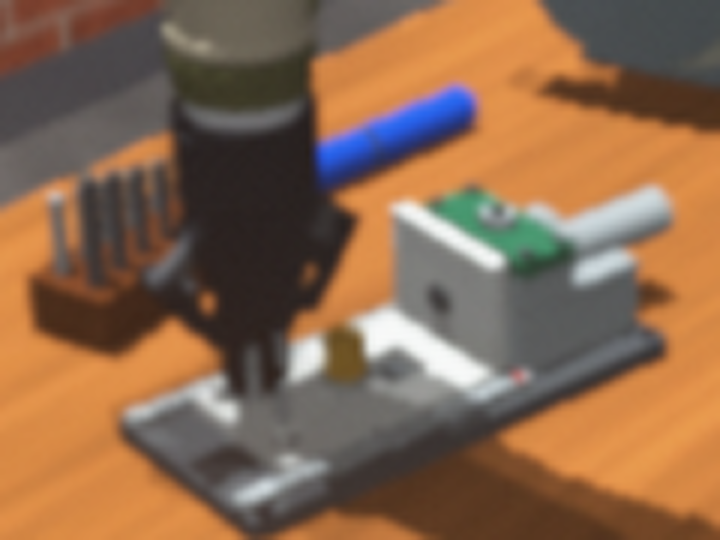

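```bash

python3 -m inch '[[0,-0.03,0,0,0,0,0],[0,0,0,0,0,0,0]]'
python3 slide.py
python3 - <<'E'
from h import *
f=[]
for i in range(4): p=vision.read_camera("side"); f.append(get_state()["wrist_force"])
print(np.mean(f,0).round(2),get_state()["tcp_pos"])
E
```

```text
clock: 21.5
tcp_pos: [0.6117, 0.0485, 0.0441]
orientation: [0.0, 0.087, 0.996, 0.0]
wrist_force: [1.8, 6.0, 2.8]
finger_gap: 0.0091
foot rear 12.528806591265797 rail end 50.410223118689515 base end 50.149055023280596 base vis min 13.510298887369542
stop x from rail -27.118583472576276  from base -27.379751567985195 [2.05244333 4.60497922 2.32105298]
[0.91 5.76 2.2 ] [0.61169991 0.04853325 0.0440938 ]
```

```bash

python3 -m inch '[[0,0,0,0,0,0,3],[0,0,0,0,0,0,3],[0,0,0,0,0,0,3]]' 40
python3 slide.py
python3 -m inch '[[0,0,-2,0,0,0,3.5],[0,0,-4,0,0,0,4.5],[0,0,-4,0,0,0,4.5],[0,0,-4,0,0,0,4.5],[4,-3,0,0,0,0,4.5]]'
python3 -m inch '[[3,-4,0,0,0,0,4.5],[0,0,0,0,0,0,4.5],[0,0,0,0,0,0,4.5]]'
sed -i 's/^X=.*/X=(-.14,.0);Y=(-.25,.125)/' pose.py; python3 pose.py w20.png
```

```text
clock: 22.2
tcp_pos: [0.611, 0.0472, 0.0435]
orientation: [-0.001, 0.088, 0.996, -0.001]
wrist_force: [-0.3, 0.5, 0.3]
finger_gap: 0.0299
foot rear 13.747508623484471 rail end 51.49283477506432 base end 51.43093784416665 base vis min 14.736766470696748
stop x from rail -27.25467384842014  from base -27.31657077931783 [ 0.82610506  0.27589087 -1.0726239 ]
clock: 22.9
tcp_pos: [0.5771, 0.0255, 0.1919]
orientation: [0.01, 0.086, 0.996, 0.0]
wrist_force: [-0.2, -1.4, 0.1]
finger_gap: 0.045
clock: 23.2
tcp_pos: [0.5297, -0.0095, 0.1843]
orientation: [0.0, 0.089, 0.996, -0.0]
wrist_force: [0.7, -0.3, -0.0]
finger_gap: 0.045
tcp [ 0.5307 -0.0091  0.1843] yaw y 79.89754276107348
bridge 2536 z 0.0906 ((-63.26325225830078, -89.2535400390625), (61.56732940673828, 76.21038055419922), 89.9352035522461)
plate top 902 z 0.0962 ((-54.24153137207031, -86.70774841308594), (57.790836334228516, 54.76152801513672), 87.72437286376953)
bar 2798 z 0.0682 ((-53.49363708496094, -75.95491027832031), (303.20867919921875, 57.15254211425781), 89.58419036865234)
nut 327 ((-70.06689453125, 11.197937965393066), 12.318989753723145)
foot 8018 z 0.0254 ((-70.35702514648438, -23.976531982421875), (114.02674865722656, 291.1422119140625), 0.26780402660369873)
bar2 224 z 0.0672 ((-59.11137771606445, 70.76145935058594), (31.122278213500977, 9.433259010314941), 0.644324541091919)
plate2 732 z 0.0958 ((-53.432369232177734, -79.28718566894531), (54.697044372558594, 41.16975784301758), 0.309078574180603)
bridge2 1192 z 0.0907 ((-63.49983215332031, -110.04218292236328), (20.005252838134766, 75.78497314453125), 89.97432708740234)
```

View pics/w20.png

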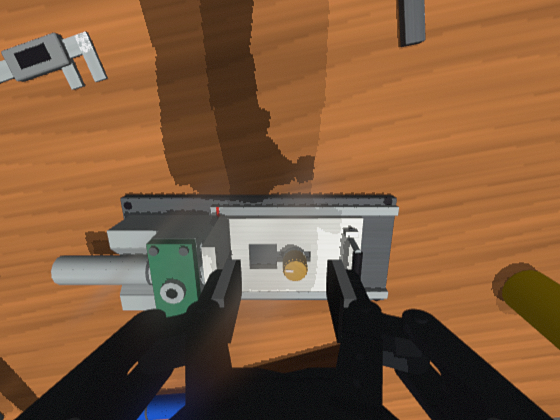

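w20.png: the stop's front edge is at the red line (217,212), the nut is in the narrow slot (294,268), and the bail is at (352,265). Going over the nut.

```bash

python3 -m inch '[[-3.5,0.56,1,0,0,0,5],[-3.5,0.56,2,0,0,0,5],[0,0,3,0,0,0,5],[0,0,0,0,0,0,5],[0,0,0,0,0,0,5]]'
cat > nut2.py <<'E'
from h import *
import sys
p=shot("wrist"); P=cloud(dict(p,W=p["tool_from_camera"])); T=toolT(); h=T[2,3]-P[...,2]
hsv=cv2.cvtColor(p["pixels"],cv2.COLOR_RGB2HSV); br=(hsv[...,0]>12)&(hsv[...,0]<32)&(hsv[...,1]>110)
s=P[br&(h>.0555)&(h<.062)&(abs(P[...,0])<.05)&(abs(P[...,1])<.04)]
print(T[:3,3].round(4),len(s),cv2.minEnclosingCircle(s[:,:2].astype(np.float32)*1000),s.min(0).round(4),s.max(0).round(4)); save(p,sys.argv[1]); print(get_state()["joint_pos"].round(2))
E
python3 nut2.py w21.png
```

```text
clock: 23.75
tcp_pos: [0.6008, -0.0092, 0.1232]
orientation: [-0.001, 0.087, 0.996, 0.0]
wrist_force: [-0.2, 0.3, 0.4]
finger_gap: 0.0497
[ 0.6015 -0.0095  0.1245] 41 ((-1.3750818967819214, -1.8297804594039917), 12.455392837524414) [-0.0121 -0.0127  0.0636] [0.007  0.0098 0.0676]
[-0.15  0.41 -0.07  1.08 -0.    0.03]
```

View pics/w21.png

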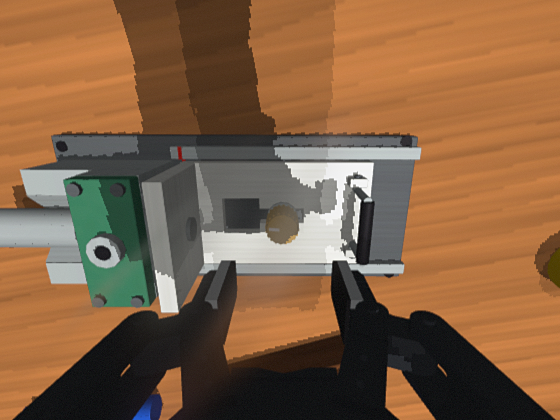

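```bash
sed -i 's/s=P\[br&/s=P[/' nut2.py; python3 nut2.py w22.png
python3 -m inch '[[0,-0.1,3,0,0,0,5],[0,0,2,0,0,0,5],[0,0,0,0,0,0,5],[0,0,0,0,0,0,5]]'
python3 nut2.py w23.png
```

```text
[ 0.6019 -0.0096  0.1253] 799 ((-0.373374879360199, -1.6036243438720703), 12.922837257385254) [-0.0133 -0.0144  0.0638] [0.0123 0.0106 0.0698]
[-0.15  0.41 -0.07  1.08 -0.    0.03]
clock: 24.25
tcp_pos: [0.6015, -0.011, 0.0755]
orientation: [0.001, 0.088, 0.996, -0.0]
wrist_force: [0.1, -0.2, 1.5]
finger_gap: 0.0501
[ 0.6021 -0.0111  0.076 ] 1241 ((0.1265590935945511, -0.2295021265745163), 13.204178810119629) [-0.0122 -0.0127  0.0149] [0.013  0.0125 0.0205]
[-0.15  0.45 -0.15  0.97 -0.    0.02]
```

View pics/w23.png

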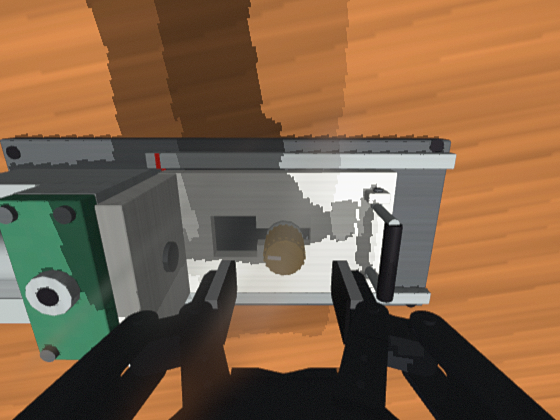

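The nut (284,248) is centred between the fingers. Descending and gripping.

```bash

python3 -m inch '[[0,0,2.2,0,0,0,5],[0,0,1.9,0,0,0,5],[0,0,0,0,0,0,5],[0,0,0,0,0,0,5]]'
python3 nut2.py w24.png
python3 -m inch '[[0,0,0,0,0,0,0],[0,0,0,0,0,0,0],[0,0,0,0,0,0,0],[0,0,0,0,0,0,0]]' 90
python3 - <<'E'
from h import *
p=shot("wrist"); save(p,"w25.png"); s=get_state(); print(s["wrist_force"],s["ft_torque"],s["tau"][5])
E
```

```text
clock: 24.7
tcp_pos: [0.6018, -0.011, 0.0344]
orientation: [0.001, 0.088, 0.996, -0.0]
wrist_force: [0.5, 0.9, 0.6]
finger_gap: 0.05
[ 0.6023 -0.0111  0.0348] 2596 ((7.2168474197387695, -0.3989448547363281), 38.61937713623047) [-0.012  -0.039  -0.0272] [ 0.0128  0.0382 -0.0207]
[-0.15  0.49 -0.2   0.88 -0.    0.02]
clock: 25.15
tcp_pos: [0.6021, -0.0108, 0.0346]
orientation: [0.001, 0.088, 0.996, 0.0]
wrist_force: [-1.6, 1.3, 5.6]
finger_gap: 0.0214
[-0.61508122  1.04145633  6.30258934] [ 0.17293088  0.20736545 -0.04130928] -0.013307774788700044
```

View pics/w25.png

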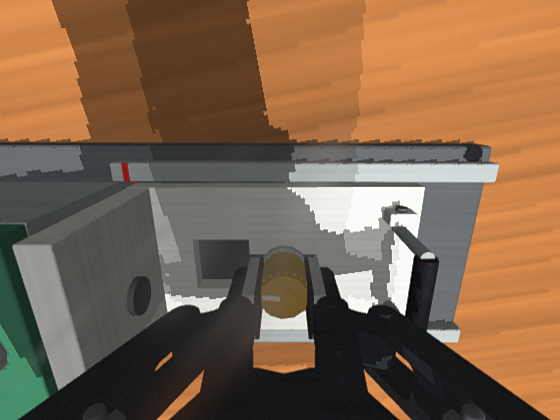

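The nut is gripped, at (285,295). Turning clockwise, with the tool following the thread down.

```bash

python3 -m inch '[[0,0,0.03,0,0,7,0],[0,0,0.03,0,0,7,0],[0,0,0.03,0,0,7,0],[0,0,0,0,0,0,0]]'
python3 - <<'E'
from h import *
p=shot("wrist"); save(p,"w26.png"); s=get_state(); print(s["joint_pos"][5],s["wrist_force"],s["ft_torque"],s["tau"][5])
E
```

```text
clock: 25.6
tcp_pos: [0.6021, -0.0108, 0.0338]
orientation: [0.001, 0.269, 0.963, 0.0]
wrist_force: [-0.3, 2.0, 6.5]
finger_gap: 0.0212
0.3909601088568592 [-0.95214561  1.35437309  5.0355077 ] [ 0.28702786  0.18159484 -0.06751869] 0.07410334423184395
```

View pics/w26.png

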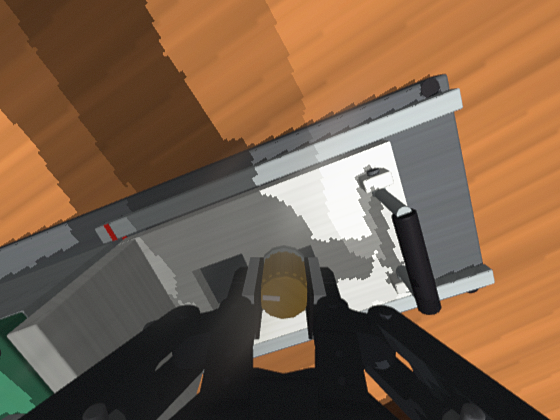

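The white mark on the nut keeps its place between the fingers, so the nut turns along. Continuing.

```bash

python3 -m inch '[[0,0,0.03,0,0,7,0],[0,0,0.03,0,0,7,0],[0,0,0.03,0,0,7,0]]'
cat > tq.py <<'E'
from workcell import get_state
s=get_state(); print("j6",s["joint_pos"][5].round(3),"F",s["wrist_force"].round(1),"M",s["ft_torque"].round(3),"tau6",round(float(s["tau"][5]),3))
E
python3 tq.py
python3 -m inch '[[0,0,0.03,0,0,6,0]]'; python3 tq.py
python3 -m inch '[[0,0,0.02,0,0,6,0]]'; python3 tq.py
python3 -m inch '[[0,0,0,0,0,6,0]]'; python3 tq.py
```

```text
clock: 25.95
tcp_pos: [0.6022, -0.0107, 0.0329]
orientation: [0.001, 0.441, 0.898, 0.001]
wrist_force: [-1.3, 1.8, 6.3]
finger_gap: 0.0214
j6 0.761 F [-1.3  1.8  6.3] M [0.282 0.196 0.286] tau6 -1.02
clock: 26.05
tcp_pos: [0.6023, -0.0107, 0.0327]
orientation: [0.001, 0.487, 0.873, 0.001]
wrist_force: [-0.5, 1.5, 6.6]
finger_gap: 0.0215
j6 0.866 F [-0.5  1.5  6.6] M [0.31  0.188 0.252] tau6 -0.741
clock: 26.15
tcp_pos: [0.6022, -0.0107, 0.0325]
orientation: [0.001, 0.532, 0.847, 0.001]
wrist_force: [-0.8, 2.0, 7.6]
finger_gap: 0.0215
j6 0.97 F [-0.8  2.   7.6] M [0.298 0.321 0.348] tau6 -0.816
clock: 26.25
tcp_pos: [0.6023, -0.0106, 0.0325]
orientation: [0.001, 0.575, 0.818, 0.001]
wrist_force: [-1.4, 2.4, 6.1]
finger_gap: 0.0213
j6 1.075 F [-1.4  2.4  6.1] M [0.3   0.2   0.269] tau6 -0.782
```

```bash

python3 -m inch '[[0,0,0,0,0,5,0]]'|sed -n 2p; python3 tq.py
python3 -m inch '[[0,0,0,0,0,5,0]]'|sed -n 2p; python3 tq.py
python3 -m inch '[[0,0,0,0,0,5,0]]'|sed -n 2p; python3 tq.py; python3 - <<'E'
from h import *
p=shot("wrist"); save(p,"w27.png")
E
```

```text
tcp_pos: [0.6023, -0.0106, 0.0324]
j6 1.162 F [-1.1  2.   5.3] M [0.259 0.217 0.345] tau6 -0.47
tcp_pos: [0.6023, -0.0106, 0.0324]
j6 1.248 F [-0.9  1.1  5.2] M [0.356 0.107 0.362] tau6 -0.535
tcp_pos: [0.6023, -0.0106, 0.0324]
j6 1.336 F [-0.1  0.7  4.6] M [0.217 0.071 0.398] tau6 -0.508
```

View pics/w27.png

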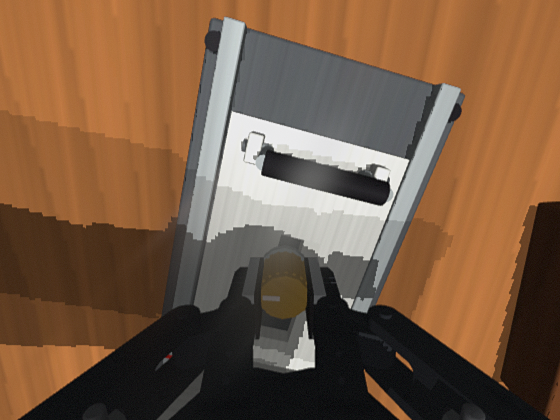

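```bash

python3 -m inch '[[0,0,0,0,0,6,0]]'|sed -n 2p; python3 tq.py
python3 -m inch '[[0,0,0,0,0,6,0]]'|sed -n 2p; python3 tq.py
python3 -m inch '[[0,0,0,0,0,6,0]]'|sed -n 2p; python3 tq.py
python3 -m inch '[[0,0,0,0,0,6,0]]'|sed -n 2p; python3 tq.py;  python3 - <<'E'
from h import *
p=shot("wrist"); save(p,"w28.png",(150,150,430,350),2)
E
```

```text
tcp_pos: [0.6023, -0.0106, 0.0323]
j6 1.439 F [0.1 1.2 4.1] M [0.224 0.092 0.444] tau6 -1.119
tcp_pos: [0.6024, -0.0106, 0.0323]
j6 1.546 F [0.2 1.4 4.6] M [0.226 0.071 0.478] tau6 -0.64
tcp_pos: [0.6024, -0.0106, 0.0322]
j6 1.65 F [1.  2.  3.9] M [ 0.262 -0.032  0.534] tau6 -0.575
tcp_pos: [0.6024, -0.0106, 0.0322]
j6 1.755 F [1.6 1.4 2.8] M [ 0.269 -0.091  0.533] tau6 -0.537
```

View pics/w28.png

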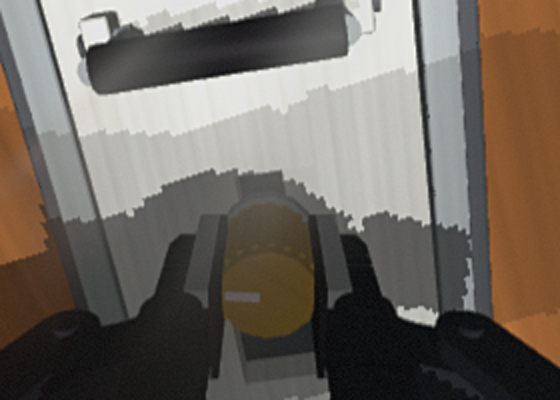

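The torque is 0.53 N m, 0.28 above the friction, with no slip. That is firmly tight, so I release and back off.

```bash

python3 -m inch '[[0,0,0,0,0,0,5],[0,0,0,0,0,0,5],[0,0,0,0,0,0,5],[0,0,0,0,0,0,5]]' 40
python3 tq.py
python3 -m inch '[[0,0,-2,0,0,0,5],[0,0,-4,0,0,0,5],[0,0,-4,0,0,0,5],[0,0,-4,0,0,0,5],[0,0,0,0,0,-8,5]]'
python3 -m inch '[[0,0,0,0,0,-8.5,5],[0,0,0,0,0,-8.5,5],[0,0,0,0,0,-8.5,5],[0,0,0,0,0,-8.5,5],[0,0,0,0,0,-8.5,5]]'
python3 -m inch '[[0,0,0,0,0,-8.5,5],[0,0,0,0,0,-8.5,5],[0,0,0,0,0,-8.5,5],[0,0,0,0,0,-8.5,5],[0,0,0,0,0,-8.5,5]]'
python3 -m inch '[[3.5,0,0,0,0,-5,5],[3.5,0,0,0,0,0,5],[0,0,0,0,0,0,5],[0,0,0,0,0,0,5],[0,0,0,0,0,0,5]]'
python3 pose.py w30.png
python3 - <<'E'
from h import *
p=shot("side"); save(p,"s30.png",(210,150,330,240),6)
p=shot("top"); save(p,"t30.png",(120,90,480,320),2.2)
E
```

```text
clock: 27.45
tcp_pos: [0.6008, -0.0111, 0.0304]
orientation: [-0.0, 0.814, 0.581, -0.0]
wrist_force: [0.2, -0.3, 0.2]
finger_gap: 0.0501
j6 1.751 F [ 0.2 -0.3  0.2] M [-0.007  0.019 -0.005] tau6 -0.009
clock: 27.95
tcp_pos: [0.6044, -0.0115, 0.1772]
orientation: [0.004, 0.771, 0.637, 0.003]
wrist_force: [-0.2, -0.8, 0.3]
finger_gap: 0.0501
clock: 28.45
tcp_pos: [0.6008, -0.011, 0.1704]
orientation: [-0.0, 0.486, 0.874, -0.0]
wrist_force: [-0.1, -0.4, -0.2]
finger_gap: 0.0499
clock: 28.95
tcp_pos: [0.6008, -0.011, 0.1704]
orientation: [-0.0, 0.136, 0.991, -0.0]
wrist_force: [-0.6, 0.6, -0.9]
finger_gap: 0.0498
clock: 29.45
tcp_pos: [0.5342, 0.0052, 0.1711]
orientation: [0.001, 0.096, 0.995, -0.0]
wrist_force: [0.5, 0.5, 0.4]
finger_gap: 0.0498
tcp [0.5343 0.0051 0.1709] yaw y 78.93972452135966
bridge 2547 z 0.0904 ((-58.423126220703125, -103.67830657958984), (61.70043182373047, 67.2286148071289), 89.55986785888672)
plate top 1225 z 0.096 ((-53.25215148925781, -101.06494140625), (57.94661331176758, 53.44321823120117), 87.00169372558594)
bar 2773 z 0.0681 ((-52.74198913574219, -90.33950805664062), (302.95159912109375, 57.20296859741211), 88.16111755371094)
nut 322 ((-68.77424621582031, -2.5124073028564453), 11.667447090148926)
foot 8470 z 0.0253 ((-68.80213165283203, -38.42375183105469), (290.5666809082031, 113.5655288696289), 89.14482879638672)
bar2 76 z 0.0663 ((-46.48323440551758, 58.24620056152344), (7.922660827636719, 12.66866397857666), 34.41191482543945)
plate2 731 z 0.0953 ((-49.763755798339844, -86.0461654663086), (26.800491333007812, 48.275390625), 88.01455688476562)
bridge2 1908 z 0.0905 ((-58.513187408447266, -117.36471557617188), (34.7396354675293, 67.18004608154297), 89.9598617553711)
```

View pics/w30.png

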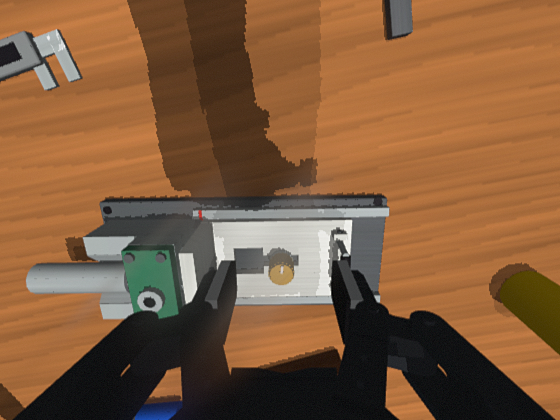

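View pics/s30.png

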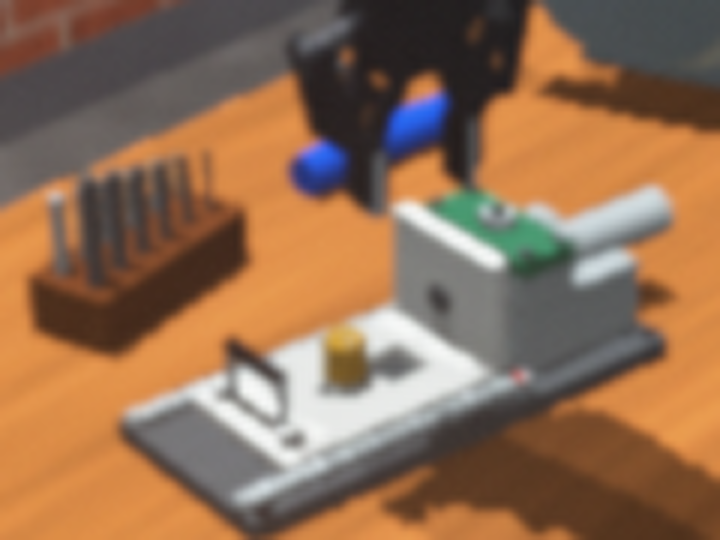

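View pics/t30.png

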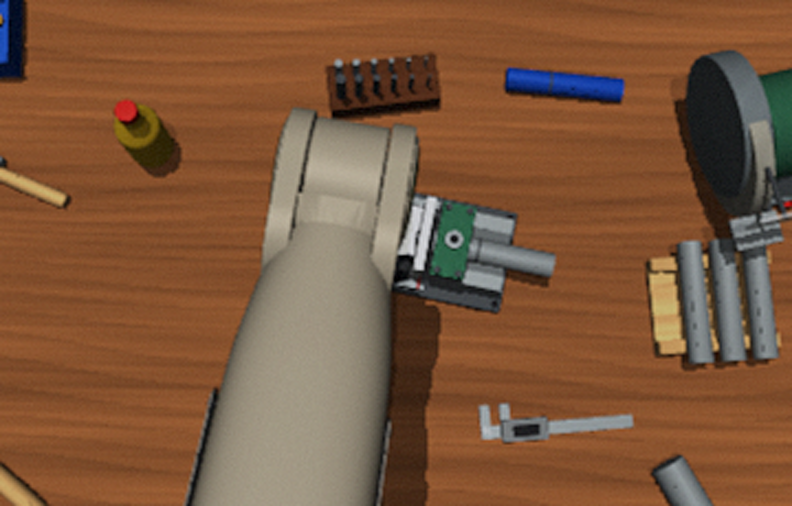

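```bash
python3 - <<'E'
from h import *
p=shot("wrist"); P=cloud(dict(p,W=p["tool_from_camera"])); T=toolT(); print(T[2,3]); h=T[2,3]-P[...,2]
v,u=np.mgrid[0:420,0:560]; y=np.degrees(np.arctan2(T[1,1],T[0,1]))
a=np.radians(-100.1); ex=np.array([np.cos(a),np.sin(a)]); ey=np.array([-ex[1],ex[0]])
W=P@T[:3,:3].T+T[:3,3]; w=W[...,:2]-[.5948,-.0498]; X=w@ex*1000; Y=w@ey*1000
def pr(n,m,q): print(n,m.sum(),np.percentile(X[m],q).round(1))
for lo,hi in((-40,-20),(-20,0),(0,20)):
    pr("foot x %d"%lo,(abs(h-.0253)<.003)&(Y>lo)&(Y<hi)&(X<-50)&(X>-140)&(v<300),[.5,99.5])
    pr("base x %d"%lo,(abs(h-.0155)<.003)&(Y>lo)&(Y<hi)&(X<-90),[.5,99.5])
for s in(-52,52): pr("rail end",(abs(h-.0233)<.0025)&(abs(Y-s)<4)&(X<-50),[.5,99.5])
for s in(-52,52): pr("red",(p["pixels"][...,0]>130)&(p["pixels"][...,1]<70)&(abs(Y-s)<6)&(abs(X-43)<15),[5,50,95])
pr("plate top",(abs(h-.0958)<.0015)&(X>20)&(X<46)&(abs(Y)<30),[1,99])
pr("bridge",(abs(h-.0905)<.002)&(X>47)&(X<100)&(abs(Y)<30),[1,99])
t=shot("top"); C=cloud(t); t0=cv2.imread("pics/top0.png")[:,:,::-1]
d=np.abs(t["pixels"].astype(int)-t0.astype(int)).max(-1)
print("shaft diff px",(d[195:225,338:376]>40).sum())
save(p,"w31.png",(80,190,400,310),2.5)
E
```

```text
0.1705715962580529
foot x -40 915 [-112.   -50.1]
base x -40 567 [-149.6 -115. ]
foot x -20 832 [-112.1  -51. ]
base x -20 531 [-149.7 -115. ]
foot x 0 610 [-93.1 -52.9]
base x 0 476 [-149.4 -116.3]
rail end 719 [-149.2  -50.3]
rail end 300 [-301.8  -50.5]
red 15 [42.2 42.8 43.9]Traceback (most recent call last):
  File "<stdin>", line 11, in <module>
  File "<stdin>", line 6, in pr
    return _quantile_unchecked(
        a, q, axis, out, overwrite_input, method, keepdims, weights)
    return _ureduce(a,
                    func=_quantile_ureduce_func,
    ...<5 lines>...
                    overwrite_input=overwrite_input,
                    method=method)
    r = func(a, **kwargs)
    result = _quantile(arr,
                       quantiles=q,
    ...<2 lines>...
                       out=out,
                       weights=wgt)
    slices_having_nans = np.isnan(arr[-1, ...])
                                  ~~~^^^^^^^^^
IndexError: index -1 is out of bounds for axis 0 with size 0
```

Foot rear edge at jig x = -112.0, so the stop is at -27.0 in absolute terms and -27.5 relative to the base end. Both are inside the window. The script stopped at the second red-line check, so I'll do the shaft check on its own.

```bash
python3 - <<'E'
from h import *
t=shot("top"); t0=cv2.imread("pics/top0.png")[:,:,::-1]
d=np.abs(t["pixels"].astype(int)-t0.astype(int)).max(-1)
print("shaft diff px",(d[195:225,338:376]>40).sum(),"ref empty bench",(d[230:260,380:410]>40).sum())
a=cv2.cvtColor(t0[198:224,340:380].copy(),cv2.COLOR_RGB2GRAY).astype(np.float32);b=cv2.cvtColor(t["pixels"][198:224,340:380].copy(),cv2.COLOR_RGB2GRAY).astype(np.float32)
print("shift px (1px~2.7mm)",cv2.phaseCorrelate(a,b))
E
```

```text
shaft diff px 0 ref empty bench 0
shift px (1px~2.7mm) ((-0.02075951688845734, 0.606158056912264), 1.0000921898418003)
```

```bash
python3 -c "
from workcell import workorder,get_state
print(get_state()['clock'],workorder.hand_in())"
```

```text
the job is handed in; nothing more can be done
29.7 None
```

I refitted the end stop, slid it to the red line and tightened the clamp nut. The job was handed in at 29.7 s of the 64 s, and the hand-in gave no verdict.

What I did:
- **Placing:** I pinched the upright plate, lowered the stop between the rails with the nut up through the wide end of the slot, and let go once it touched down.
- **Sliding:** I gripped the bail and slid the stop about 35 mm to the red line.
- **Tightening:** I turned the nut about 1.7 rad clockwise, to 0.53 N m against 0.25 N m of friction. I then opened the fingers and drew the arm clear.

What the last checks showed:
- **Position:** the stop is at jig x of about -27.0 to -27.8 mm depending on the reference edge; the target is -27 and the limits are -29.5 to -24.5. By that measure the button is 0 to 0.8 mm from the shaft.
- **Flatness:** the top of the foot reads 25.3 mm in the jig's frame, which is what a flat stop should give.
- **Shaft:** the top picture shows no changed pixels around it and no shift along its length. The same image comparison also reported 0.6 px sideways. I put that down to the method and did not check it further.
- **Nut:** I did not measure its force on the stop directly. I judged it tight from the rising torque, with no slip in the grip.
- **Other gaps:** the last measuring script stopped on an error before its plate and bridge checks. I checked the other things on the bench only by eye in the top picture, which shows no change in the parts it covers.

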